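# Lay rinsed sample bottles chocked on the sloping drying drawer

### The job

Put the rinsed bottles away to dry: pull the drying drawer well out, lay each bottle that is there on the patch of its cap's colour, lying across the slope (its axis parallel to the drawer's front) and resting against an orange chock set on its downhill side first, so that it stays on the patch when you let go, and then push the drawer fully shut with every bottle still in its place. Use one chock for each bottle, and leave the beaker, the reagent bottle and the blue box alone.

Things in the scene. Friction and masses are not known exactly. Their poses are not given: they have to be found in the camera images.
- drawer (a joint): slide of the drawer in m: 0 = fully shut (front panel flush with the cabinet), 0.215 = fully out towards the robot. It stays where it is left; friction about 3 N.
- cabinet: low white drying cabinet fixed on the bench, 270 deep (x) x 372 wide (y) x 100 mm high, one drawer. Origin: middle of the foot of its front face; its x axis points into the cabinet, so the drawer comes out along its -x.
- handle (a point): middle of the drawer's bar handle: a horizontal steel bar, 120 mm long along the cabinet's y, 10 mm thick, 45 mm in front of the drawer's front panel and 78 mm above the bench. The front panel is 338 wide, 12 thick, its top 86 mm above the bench. It moves with the drawer.
- patch_red (a point): centre of the red painted patch (40 mm in x, 62 mm in y) on the drawer's sloping deck, left lane seen from the robot, on the deck surface, 34 mm above the bench; moves with the drawer; its axes are parallel to the cabinet's (x level, into the cabinet = downhill; front panel to -x). Lanes lie 100 mm apart. With the drawer fully out the patch lies 133 mm in front of the cabinet's face.
- patch_blue (a point): centre of the blue painted patch (40 mm in x, 62 mm in y) on the drawer's sloping deck, middle lane seen from the robot, on the deck surface, 34 mm above the bench; moves with the drawer; its axes are parallel to the cabinet's (x level, into the cabinet = downhill; front panel to -x). Lanes lie 100 mm apart. With the drawer fully out the patch lies 133 mm in front of the cabinet's face.
- patch_yellow (a point): centre of the yellow painted patch (40 mm in x, 62 mm in y) on the drawer's sloping deck, right lane seen from the robot, on the deck surface, 34 mm above the bench; moves with the drawer; its axes are parallel to the cabinet's (x level, into the cabinet = downhill; front panel to -x). Lanes lie 100 mm apart. With the drawer fully out the patch lies 133 mm in front of the cabinet's face.
- deck (a point): middle of the upper (front) edge of the drawer's bare metal deck, at the inside of the front panel (deck 312 wide; side walls 51 mm above the bench). The deck falls 6 degrees away from the robot (+x) over 167 mm, the patch centres 70 mm from this edge, to an 8 mm high, 6 mm thick rail 97 mm beyond them; behind that a 30 mm gutter and the rear wall. An unchocked bottle rolls to the rail.
- bottle_red_mid (a point): closed aluminium sample bottle with red cap and band, may be absent: lying cylinder 40 mm diameter, 62 mm long over flat ends with its cap (the last 14 mm at +y, 30 mm diameter), about 110 g. Point: on its axis, half-way along. Its own y axis is the bottle's axis; x and z turn as it rolls. It starts lying in its cradle, axis 42 mm above the bench.
- cradle_red: fixed white V-cradle in which the red bottle starts: base 56 x 46 x 6 mm; two 10 mm wide V-notches 34 mm apart along its y hold the bottle with its axis along the cradle's y, 42 mm above the bench, both ends of the bottle overhanging, free for fingers. Origin: centre of its underside.
- bottle_blue_mid (a point): closed aluminium sample bottle with blue cap and band, may be absent: lying cylinder 40 mm diameter, 62 mm long over flat ends with its cap (the last 14 mm at +y, 30 mm diameter), about 110 g. Point: on its axis, half-way along. Its own y axis is the bottle's axis; x and z turn as it rolls. It starts lying in its cradle, axis 42 mm above the bench.
- cradle_blue: fixed white V-cradle in which the blue bottle starts: base 56 x 46 x 6 mm; two 10 mm wide V-notches 34 mm apart along its y hold the bottle with its axis along the cradle's y, 42 mm above the bench, both ends of the bottle overhanging, free for fingers. Origin: centre of its underside.
- bottle_yellow_mid (a point): closed aluminium sample bottle with yellow cap and band, may be absent: lying cylinder 40 mm diameter, 62 mm long over flat ends with its cap (the last 14 mm at +y, 30 mm diameter), about 110 g. Point: on its axis, half-way along. Its own y axis is the bottle's axis; x and z turn as it rolls. It starts lying in its cradle, axis 42 mm above the bench.
- cradle_yellow: fixed white V-cradle in which the yellow bottle starts: base 56 x 46 x 6 mm; two 10 mm wide V-notches 34 mm apart along its y hold the bottle with its axis along the cradle's y, 42 mm above the bench, both ends of the bottle overhanging, free for fingers. Origin: centre of its underside.
- chock_a_mid (a point): loose orange chock, 90 g: a roof-shaped block 44 mm long at the foot (x), 12 mm at the flat top, 34 mm wide (y, upright side faces), 30 mm high, the same either way round; does not slide on the deck by itself. Point: at its centre, 15 mm above its underside. A bottle lying against its sloping face on flat ground has its axis 34 mm from the chock's middle along x. All chocks are alike.
- chock_b_mid (a point): loose orange chock, 90 g: a roof-shaped block 44 mm long at the foot (x), 12 mm at the flat top, 34 mm wide (y, upright side faces), 30 mm high, the same either way round; does not slide on the deck by itself. Point: at its centre, 15 mm above its underside. A bottle lying against its sloping face on flat ground has its axis 34 mm from the chock's middle along x. All chocks are alike.
- chock_c_mid (a point): loose orange chock, 90 g: a roof-shaped block 44 mm long at the foot (x), 12 mm at the flat top, 34 mm wide (y, upright side faces), 30 mm high, the same either way round; does not slide on the deck by itself. Point: at its centre, 15 mm above its underside. A bottle lying against its sloping face on flat ground has its axis 34 mm from the chock's middle along x. All chocks are alike.
- beaker: glass beaker standing on the cabinet, 70 mm across, 85 mm high (bystander). Origin: centre of its underside.
- reagent: amber reagent bottle, 68 mm across, 150 mm high (bystander). Origin: centre of its underside.
- tipbox: closed blue box, 120 x 85 x 60 mm (bystander). Origin: centre of its underside.
There are look-alikes about, which are no part of the job. Leave any brown or pink look-alike of the part that bears chock_a_mid alone. Leave any green look-alike of the part that bears chock_c_mid alone.

How it is judged (in metres and radians):
On the way, in this order (a step that is already met when the one before it is completed fails the run):
1. the drawer is pulled well out (value of joint drawer above 0.14 m), for 0.2 s.
2. every bottle present lies still on its patch against a chock, the drawer still out (x of bottle_red_mid in the frame of patch_red between -0.02 and 0.02 m and y of bottle_red_mid in the frame of patch_red between -0.02 and 0.02 m and z of bottle_red_mid in the frame of patch_red between 0.008 and 0.032 m and angle between the y axis of bottle_red_mid and the y axis of patch_red, either way round below 0.2 rad and linear speed of each of bottle_red, bottle_blue, bottle_yellow below 0.02 m/s and (distance between bottle_red_mid and chock_a_mid below 0.05 m or distance between bottle_red_mid and chock_b_mid below 0.05 m or distance between bottle_red_mid and chock_c_mid below 0.05 m) and x of bottle_blue_mid in the frame of patch_blue between -0.02 and 0.02 m and y of bottle_blue_mid in the frame of patch_blue between -0.02 and 0.02 m and z of bottle_blue_mid in the frame of patch_blue between 0.008 and 0.032 m and angle between the y axis of bottle_blue_mid and the y axis of patch_blue, either way round below 0.2 rad and (distance between bottle_blue_mid and chock_a_mid below 0.05 m or distance between bottle_blue_mid and chock_b_mid below 0.05 m or distance between bottle_blue_mid and chock_c_mid below 0.05 m) and x of bottle_yellow_mid in the frame of patch_yellow between -0.02 and 0.02 m and y of bottle_yellow_mid in the frame of patch_yellow between -0.02 and 0.02 m and z of bottle_yellow_mid in the frame of patch_yellow between 0.008 and 0.032 m and angle between the y axis of bottle_yellow_mid and the y axis of patch_yellow, either way round below 0.2 rad and (distance between bottle_yellow_mid and chock_a_mid below 0.05 m or distance between bottle_yellow_mid and chock_b_mid below 0.05 m or distance between bottle_yellow_mid and chock_c_mid below 0.05 m) and value of joint drawer above 0.1 m), for 0.5 s.
3. the drawer is pushed fully shut (value of joint drawer below 0.008 m), for 0.2 s.
At the end, for the whole second after the job is handed in: The drawer is shut to within 8 mm, and each bottle present lies at rest with its middle within 20 mm (along and across the slope) of the centre of the patch of its colour, on the deck, its axis within 0.2 rad of the drawer's y axis, a chock against it (middles within 50 mm) (value of joint drawer below 0.008 m and x of bottle_red_mid in the frame of patch_red between -0.02 and 0.02 m and y of bottle_red_mid in the frame of patch_red between -0.02 and 0.02 m and z of bottle_red_mid in the frame of patch_red between 0.008 and 0.032 m and angle between the y axis of bottle_red_mid and the y axis of patch_red, either way round below 0.2 rad and linear speed of each of bottle_red, bottle_blue, bottle_yellow below 0.02 m/s and (distance between bottle_red_mid and chock_a_mid below 0.05 m or distance between bottle_red_mid and chock_b_mid below 0.05 m or distance between bottle_red_mid and chock_c_mid below 0.05 m) and x of bottle_blue_mid in the frame of patch_blue between -0.02 and 0.02 m and y of bottle_blue_mid in the frame of patch_blue between -0.02 and 0.02 m and z of bottle_blue_mid in the frame of patch_blue between 0.008 and 0.032 m and angle between the y axis of bottle_blue_mid and the y axis of patch_blue, either way round below 0.2 rad and (distance between bottle_blue_mid and chock_a_mid below 0.05 m or distance between bottle_blue_mid and chock_b_mid below 0.05 m or distance between bottle_blue_mid and chock_c_mid below 0.05 m) and x of bottle_yellow_mid in the frame of patch_yellow between -0.02 and 0.02 m and y of bottle_yellow_mid in the frame of patch_yellow between -0.02 and 0.02 m and z of bottle_yellow_mid in the frame of patch_yellow between 0.008 and 0.032 m and angle between the y axis of bottle_yellow_mid and the y axis of patch_yellow, either way round below 0.2 rad and (distance between bottle_yellow_mid and chock_a_mid below 0.05 m or distance between bottle_yellow_mid and chock_b_mid below 0.05 m or distance between bottle_yellow_mid and chock_c_mid below 0.05 m)); the robot touches nothing.
It fails at once if a bystander is moved more than 40 mm (distance of any of beaker, reagent, tipbox from where it was at the start of the episode above 0.04 m).
Of bottle_red, bottle_blue, bottle_yellow only 2 to 3 are there at a start; the rules pass over those that are not, and their reading is None.
At some moment in a run one of chock_a, chock_b, chock_c may be knocked a few centimetres aside while the robot is not near it.
It also fails if it takes over 210 s, if anything falls off the work surface, if the arm or the gripper's body presses on something with over 40 N, if the wrist force passes 120 N, or if a joint passes its speed limit or range.

### The arm

A 7-joint arm with a two-finger parallel gripper is mounted at the origin on the work surface. World frame = base frame: x ahead of the robot, y to its left, z up, the work surface at z = 0. Lengths are in mm, angles in rad, forces in N, time in s.
With the tool pointing down it reaches from about 425 to 875 mm from the base axis. Payload 4.7 kg.
Tool frame: the origin (TCP) lies between the finger pads; the fingertips stand 19 mm ahead of it and the grasp point (between the pads) is the TCP; z points along the fingers, y is the direction in which the jaws open and shut (so a half turn about z gives the same grasp; the last joint's range is limited). The gripper opens to 87 mm and grips with 3 to 60 N. Pads are 19 mm wide; open, the fingers measure 117 mm over their backs; the gripper's body (75 mm by 190 mm) begins 51 mm behind the grasp point.
Start: joints at [1.352, 0.321, -0.07, 1.45, 0.023, 1.371, -0.057], TCP at [149.935, -632.49, 241.587] pointing down, gripper open.
Joint ranges: [-2.86, 2.86], [-0.3, 2.09], [-1.38, 1.24], [0.06, 2.45], [-1.56, 4.7], [0.09, 2.05], [-2.69, 2.69]. Speed limits (rad/s): [2.57, 2.57, 3.14, 3.14, 3.14, 3.14, 3.14].

### API

Orientations are given as a unit quaternion [w, x, y, z].
In Python, from plant import arm, cams gives the robot as it stands.
- The arm moves only by the shell command python3 -m pendant 'ROWS'. ROWS is text: rows parted by semicolons, each of 7 numbers parted by spaces: the turn, a rotation vector about the tool's x, y, z in degrees, then the shift along the tool's x, y, z in m, then the finger opening in m, from 0 to 0.087. A call has 1 to 12 rows; each row is the pose to reach, as a shift and turn from the pose commanded when the call began, along the tool's axes at that moment; what a row does not reach only later rows make up. A row lasts 1/10 s, in which the tool goes at most 50 mm and 8.59 degrees, less where a joint would pass 70% of its speed; a pose out of reach is approached as far as the arm can. A call with a gripper value outside its range is refused whole. The fingers move at their own pace and stop on an object; the grip force is fixed at half the most. Time passes only in rows, so rows that repeat a pose let the fingers close. It gives the time, the measured TCP pose, the force and the opening at its end, in the units of the state.
- arm.state(): the state, without advancing time (a new reading comes with each control period).
- cams.capture(name): name is "scene" or "top"; returns a dict with "pixels" (420x560x3 uint8, red, green, blue), "camera_matrix" (3x3 intrinsics, pixels), "dist" ([k1, k2, p1, p2, k3] as OpenCV has them; the pictures are not rectified), "origin" and "attitude" of the camera in the world. Camera axes: x right, y up, looking along -z (the intrinsics and any distortion apply to the point x, -y, -z); pixel columns grow to the right and rows downward; lengths in mm; the calibration is good to about 2 mm. A picture is of the moment at which its call begins. There is no depth.
- arm.job_done(): hands the job in, once; it reports no verdict.
The state is a dict: "clock": time; "qpos": joint angles; "joint_velocities": joint speeds; "joint_torque": joint torques, N m; "ee_pos": TCP position; "orientation": TCP orientation; "contact_force": force on the tool from outside, world axes, zero at the start; "wrist_torque": the same for the moment, N m; "finger_gap": finger opening in mm.
Only numpy, scipy, OpenCV 4.12 (cv2) and the standard library are available. Lean on these libraries where they do the work, as an engineer would, in place of code of your own. Each camera call takes 0.05 s, during which the arm holds its last target. There are 200 camera calls.

## Working session

There is one attempt and no reset: what is moved stays moved. The work goes in short steps, Python scripts to look and compute and a shell command to move; the robot and the scene stay as the last step left them, time stands still between calls to the robot, and variables do not carry over. Pictures are saved under pics/ and viewed, about 12 in all and at most 16, crops included, and the job is handed in when it is done.

```bash
mkdir -p pics; ls; cat > h.py <<'E'
import numpy as np, cv2
from plant import arm, cams
from scipy.spatial.transform import Rotation as R
def rot(q):
    q=np.array(q,float)
    return R.from_quat([q[1],q[2],q[3],q[0]]).as_matrix() if q.size==4 else q.reshape(3,3)
def cap(n,f=None):
    c=cams.capture(n)
    if f: cv2.imwrite(f,cv2.cvtColor(c['pixels'],cv2.COLOR_RGB2BGR))
    return c
def save(c):
    import pickle; pickle.dump(c,open(''+c['n']+'.pkl','wb'))
def load(n):
    import pickle; return pickle.load(open(''+n+'.pkl','rb'))
def ray(c,u,v):
    p=cv2.undistortPoints(np.array([[[u,v]]],float),np.array(c['camera_matrix']),np.array(c['dist']))[0,0]
    d=rot(c['attitude'])@np.array([p[0],-p[1],-1.]); return np.array(c['origin'],float),d/np.linalg.norm(d)
def onz(c,u,v,z):
    o,d=ray(c,u,v); return o+d*(z-o[2])/d[2]
def tri(*obs):
    A=np.zeros((3,3));b=np.zeros(3);rs=[ray(*x) for x in obs]
    for o,d in rs:
        P=np.eye(3)-np.outer(d,d);A+=P;b+=P@o
    x=np.linalg.solve(A,b); return x,[np.linalg.norm((np.eye(3)-np.outer(d,d))@(x-o)) for o,d in rs]
def proj(c,X):
    p=rot(c['attitude']).T@(np.array(X,float)-np.array(c['origin']))
    q=np.array([[[p[0],-p[1],-p[2]]]])
    return cv2.projectPoints(q,np.zeros(3),np.zeros(3),np.array(c['camera_matrix']),np.array(c['dist']))[0].ravel()
def rows(dx,dy,dz):
    "world shift in mm -> tool axes m"
    return np.round(rot(arm.state()['orientation']).T@np.array([dx,dy,dz])/1000,4)
E
python3 - <<'E'
from h import *
for n in('scene','top'):
    c=cap(n,f'pics/{n}0.png');c['n']=n;save(c)
    print(n,c['origin'],rot(c['attitude']).round(3).tolist(),np.array(c['camera_matrix']).round(1).tolist(),c['dist'])
s=arm.state();print(s, rot(s['orientation']).round(3))
E
```

```text
pics
scene [1344.48358578 -556.8439487  1014.26411157] [[0.581, -0.577, 0.575], [0.814, 0.4, -0.421], [0.013, 0.712, 0.702]] [[438.6, 0.0, 284.6], [0.0, 438.6, 205.6], [0.0, 0.0, 1.0]] [-0.13152514  0.          0.          0.          0.        ]
top [ 406.69570444    4.66187531 1293.13879944] [[0.02, 0.988, -0.15], [-1.0, 0.022, 0.006], [0.009, 0.15, 0.989]] [[466.0, 0.0, 284.7], [0.0, 466.0, 208.7], [0.0, 0.0, 1.0]] [-0.0281922  0.         0.         0.         0.       ]
{'clock': 0.1, 'qpos': array([ 1.35207925,  0.32174964, -0.07009567,  1.45154174,  0.02261227,
        1.37083135, -0.05692304]), 'joint_velocities': array([-2.44027974e-03, -3.99528953e-03, -1.29772504e-03, -5.38426826e-04,
       -5.18566982e-04, -2.54720150e-05,  1.47217039e-03]), 'joint_torque': array([ 9.15238179e-04, -4.92569768e+01, -4.05245516e-01, -3.13398349e+01,
       -6.41423394e-02,  3.95120785e-02,  7.55530482e-05]), 'ee_pos': array([ 149.81585701, -632.01669504,  240.57611755]), 'orientation': array([-8.58107983e-04,  9.93230786e-01,  1.16154408e-01, -1.52254846e-04]), 'contact_force': array([ 0.59833419, -0.40238505,  0.12963725]), 'wrist_torque': array([ 0.00272138,  0.00055479, -0.05860367]), 'finger_gap': 86.99912070592468} [[ 0.973  0.231 -0.001]
 [ 0.231 -0.973  0.002]
 [-0.    -0.002 -1.   ]]
```

View pics/scene0.png

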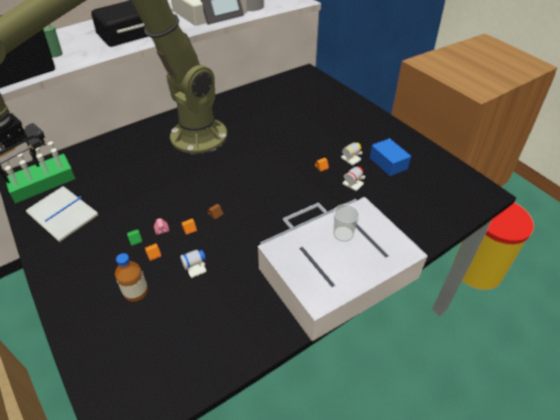

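View pics/top0.png

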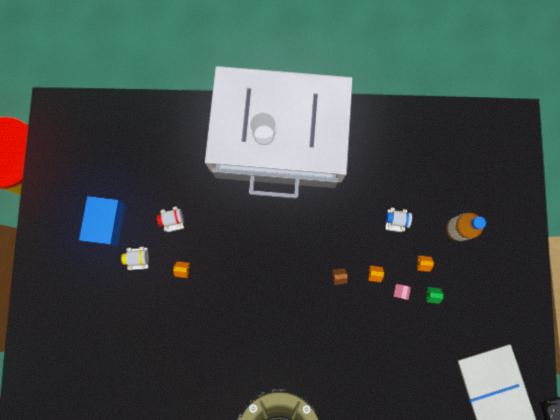

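Scene view: blue bottle (193,260), yellow (352,152), red (354,177). Orange chocks are at (322,165), (189,227) and (153,252). Look-alikes are brown (216,211), pink (161,227) and green (135,237). In the top view the orange chocks are (181,270), (376,274) and (425,264), and the look-alikes are brown (340,277), pink (402,292) and green (435,295). Next I'll take close crops.

```bash
python3 - <<'E'
from h import *
t=cv2.imread('pics/top0.png');s=cv2.imread('pics/scene0.png')
def cr(im,x,y,w,h,k): return cv2.resize(im[y:y+h,x:x+w],None,fx=k,fy=k,interpolation=cv2.INTER_CUBIC)
a=np.hstack([cr(t,115,200,80,80,5),cr(t,380,200,80,80,5)]); b=cr(t,200,150,160,40,5)
cv2.imwrite('pics/c1.png',np.vstack([a,b]))
a=np.hstack([cr(s,310,135,60,60,6.66),cr(s,140,215,80,80,5)][0:2]) if 0 else None
l=cv2.resize(s[135:195,310:370],(400,400),interpolation=cv2.INTER_CUBIC); r=cv2.resize(s[210:290,140:220],(400,400),interpolation=cv2.INTER_CUBIC)
cv2.imwrite('pics/c2.png',np.hstack([l,r]))
E
```

```text
(no output)
```

View pics/c1.png

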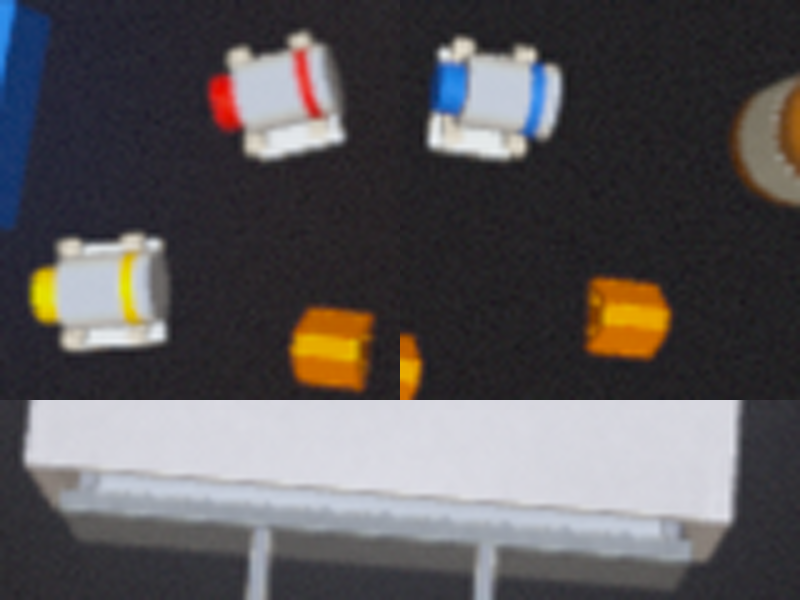

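View pics/c2.png

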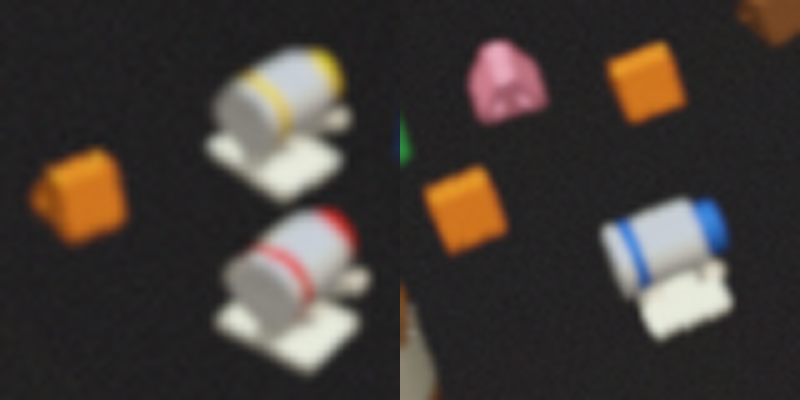

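```bash
cat > fit.py <<'E'
from h import *
from scipy.optimize import minimize
K=4
def hullpoly(c,pts,off):
    q=np.array([proj(c,p) for p in pts]); q=(q-off+0.5)*K-0.5
    return np.round(cv2.convexHull(q.astype(np.float32))*16).astype(np.int32)
def T(x,y,z,yaw,L):
    cy,sy=np.cos(yaw),np.sin(yaw);L=np.array(L,float)
    return np.c_[x+cy*L[:,0]-sy*L[:,1],y+sy*L[:,0]+cy*L[:,1],z+L[:,2]]
def mask(c,off,w,f):
    im=cv2.cvtColor(c['pixels'],cv2.COLOR_RGB2HSV_FULL) 
    m=f(c['pixels'].astype(float)).astype(np.float32)
    x,y=off; m=np.clip(m,-60,60)[y:y+w,x:x+w]
    return (cv2.resize(m,None,fx=K,fy=K,interpolation=cv2.INTER_CUBIC)>0).astype(np.uint8)
CH=[(sx*a,sy*17,h) for a,h in((22,0),(6,30)) for sx in(-1,1) for sy in(-1,1)]
orange=lambda p:np.minimum(np.minimum(p[...,0]-100,p[...,0]-p[...,2]-90),p[...,1]-40-0*p[...,2])
def fit_chock(views,x0,z=0,free_z=False):
    # views: list of (c,(u,v) approx centre)
    W=40;M=[(c,np.array([int(u)-20,int(v)-20]),) for c,(u,v) in views]
    ms=[mask(c,o,W,orange) for c,o in M]
    def cost(p):
        s=0
        for (c,o),m in zip(M,ms):
            r=np.zeros_like(m);cv2.fillConvexPoly(r,hullpoly(c,T(p[0],p[1],p[3] if free_z else z,p[2],CH),o),1,cv2.LINE_8,4)
            s+=np.sum(r!=m)/max(1,m.sum())
        return s
    best=None
    for yw in np.arange(-1.5,1.6,0.4):
        p0=[x0[0],x0[1],yw]+([z] if free_z else [])
        sim=np.array([p0]+[np.array(p0)+d for d in np.diag([8,8,.3,8][:len(p0)])])
        r=minimize(cost,p0,method='Nelder-Mead',options=dict(initial_simplex=sim,xatol=.05,fatol=1e-4))
        if best is None or r.fun<best.fun:best=r
    return best.x,best.fun
def cyl(r,y0,y1):
    a=np.linspace(0,2*np.pi,24,endpoint=False)
    return [(r*np.cos(t),y,r*np.sin(t)) for y in(y0,y1) for t in a]
COL=dict(red=lambda p:np.minimum(p[...,0]-p[...,1],p[...,0]-p[...,2])-50,
 blue=lambda p:p[...,2]-p[...,0]-50,
 yellow=lambda p:np.minimum(p[...,0],p[...,1])-p[...,2]-50)
def fit_bottle(views,x0,col,z=42,free_z=False):
    W=44;M=[(c,np.array([int(u)-22,int(v)-22])) for c,(u,v) in views]
    ms=[mask(c,o,W,COL[col]) for c,o in M]
    def cost(p,show=None):
        s=0;zz=p[4] if free_z else z
        for i,((c,o),m) in enumerate(zip(M,ms)):
            r=np.zeros_like(m)
            segs=[(15,17,31,1),(20,p[3]+4,17,0),(20,p[3]-4,p[3]+4,1),(20,-31,p[3]-4,0)]
            f=lambda sg:np.linalg.norm(T(p[0],p[1],zz,p[2],[(0,(sg[1]+sg[2])/2,0)])[0]-np.array(c['origin']))
            for sg in sorted(segs,key=f,reverse=True):
                cv2.fillConvexPoly(r,hullpoly(c,T(p[0],p[1],zz,p[2],cyl(*sg[:3])),o),sg[3],cv2.LINE_8,4)
            s+=np.sum(r!=m)/max(1,m.sum())
        return s
    best=None
    for yw in x0[2]+np.array([-.3,0,.3]):
      for b in(-12,-20):
        p0=[x0[0],x0[1],yw,b]+([z] if free_z else [])
        sim=np.array([p0]+[np.array(p0)+d for d in np.diag([8,8,.2,4,8][:len(p0)])])
        r=minimize(cost,p0,method='Nelder-Mead',options=dict(initial_simplex=sim,xatol=.05,fatol=1e-4))
        if best is None or r.fun<best.fun:best=r
    return best.x,best.fun
E
python3 - <<'E'
from fit import *
s,t=load('scene'),load('top')
for tp,sp in(((181,270),(322,165)),((376,274),(189,227)),((425,264),(153,252))):
    x0=onz(t,*tp,15)
    for fz in(0,1): print('chock',[np.round(v,2) for v in fit_chock([(t,tp),(s,sp)],x0,free_z=fz)])
for col,tp,sp,yw in(('red',(171,219),(354,177),0.2),('yellow',(135,258),(352,152),0),('blue',(398,219),(193,260),0)):
    x0=onz(t,*tp,42);x0[2]=yw
    for fz in(0,1): print(col,[np.round(v,2) for v in fit_bottle([(t,tp),(s,sp)],x0,col,free_z=fz)])
top=[(205,163),(347.4,174),(352,77),(216,67)]
for p in top: print(onz(t,*p,100).round(1))
print('handle',onz(t,274,194,78),'beaker foot',onz(t,263,130,100))
im=cv2.imread('pics/scene0.png')[180:340,240:440]
cv2.imwrite('pics/c3.png',cv2.resize(im,None,fx=3.75,fy=3.75,interpolation=cv2.INTER_CUBIC))
E
```

```text
chock [array([ 4.2670e+02,  2.7792e+02, -8.0000e-02]), np.float64(0.31)]
chock [array([ 4.2816e+02,  2.7543e+02, -7.0000e-02,  6.5100e+00]), np.float64(0.15)]
chock [array([ 4.2634e+02, -2.5510e+02, -1.2000e-01]), np.float64(0.31)]
chock [array([ 4.2827e+02, -2.5465e+02, -1.0000e-01,  6.5000e+00]), np.float64(0.12)]
chock [array([ 4.5724e+02, -3.9073e+02, -4.0000e-02]), np.float64(0.48)]
chock [array([ 4.5827e+02, -3.9012e+02, -5.0000e-02,  5.6500e+00]), np.float64(0.34)]
red [array([ 5.6402e+02,  3.0962e+02,  2.8000e-01, -2.1380e+01]), np.float64(0.93)]
red [array([ 5.6397e+02,  3.0776e+02,  2.6000e-01, -2.1390e+01,  4.7120e+01]), np.float64(0.45)]
yellow [array([ 4.5526e+02,  3.9757e+02,  1.3000e-01, -2.1460e+01]), np.float64(0.9)]
yellow [array([ 4.5515e+02,  3.9462e+02,  1.1000e-01, -2.1130e+01,  4.8250e+01]), np.float64(0.52)]
blue [array([ 5.7518e+02, -3.1049e+02, -1.1000e-01, -1.9970e+01]), np.float64(0.55)]
blue [array([ 5.7619e+02, -3.1030e+02, -1.3000e-01, -2.0130e+01,  4.7400e+01]), np.float64(0.36)]
[704.5 209.1 100. ]
[ 683.3 -165.4  100. ]
[ 953.5 -178.2  100. ]
[973.3 192.1 100. ]
handle [629.7158071   26.28285558  78.        ] beaker foot [797.96633171  59.28370695 100.        ]
```

View pics/c3.png

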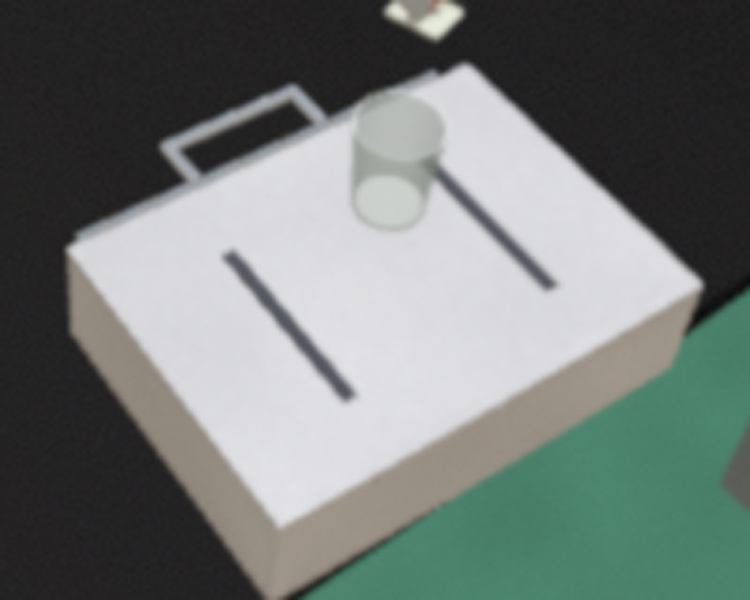

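The crop shows the cabinet roof corners in the scene view: front-right (258.1,245.9), front-left (364,197.3), back-left (427.5,256.3), back-right (314.7,320.5). The handle bar runs from (284,219) to (318,203).

```bash
python3 - <<'E'
from h import *
s,t=load('scene'),load('top')
top=[(205,163),(347.4,174),(352,77),(216,67)]
sc=[(364,197.3),(258.1,245.9),(314.7,320.5),(427.5,256.3)]
for p,q in zip(top,sc): 
    x,r=tri((t,*p),(s,*q)); print(onz(s,*q,100).round(1),onz(t,*p,100).round(1),x.round(1),np.round(r,1))
# handle bar ends, outer corners: top picks / scene picks
for p,q in(((249.5,193),(240+296/3.75,180+90/3.75)),((298,196),(240+165/3.75,180+147/3.75))):
    x,r=tri((t,*p),(s,*q));print('bar',onz(s,*q,80).round(1),onz(t,*p,80).round(1),x.round(1),np.round(r,1))
E
```

```text
[704.8 212.  100. ] [704.5 209.1 100. ] [705.  210.  100.9] [1.2 1.2]
[ 682. -158.  100.] [ 683.3 -165.4  100. ] [ 683.7 -162.3  104.4] [2.8 2.8]
[ 952.1 -174.7  100. ] [ 953.5 -178.2  100. ] [ 952.8 -176.9  103. ] [1.1 1.1]
[976.5 196.6 100. ] [973.3 192.1 100. ] [975.3 194.1  99.7] [2.5 2.5]
bar [633.7  94.   80. ] [630.6  91.1  80. ] [632.   92.9  78.9] [2.1 2.1]
bar [625.  -30.7  80. ] [625.4 -37.3  80. ] [626.3 -35.   83.3] [2.7 2.7]
```

```bash
cat >> h.py <<'E'
YAW=-0.056; C=np.array([693.6,24.5])
def cab(x,y,z):
    c,s=np.cos(YAW),np.sin(YAW); return np.array([C[0]+c*x-s*y,C[1]+s*x+c*y,z])
def go(p,jaw=None,tilt=0):
    "print shift & rotvec(deg) in present tool axes; jaw=azimuth of jaw axis (rad, mod pi), tilt about world cabinet y axis (rad)"
    st=arm.state();Rc=rot(st['orientation'])
    d=Rc.T@(np.array(p,float)-np.array(st['ee_pos']))/1000
    if jaw is None: rv=np.zeros(3)
    else:
        best=None
        for a in(jaw,jaw+np.pi):
            y=np.array([np.cos(a),np.sin(a),0]);z=np.array([0,0,-1.]);x=np.cross(y,z)
            Rt=R.from_rotvec(tilt*np.array([-np.sin(YAW),np.cos(YAW),0])).as_matrix()@np.c_[x,y,z]
            v=R.from_matrix(Rc.T@Rt).as_rotvec(degrees=True)
            if best is None or np.linalg.norm(v)<np.linalg.norm(best):best=v
        rv=best
    print('rot',rv.round(1),'shift',d.round(4),'| tcp',np.round(st['ee_pos'],1),'gap',round(st['finger_gap'],1),'F',np.round(st['contact_force'],1),'q7',round(st['qpos'][6],2),'t',round(st['clock'],1))
E
python3 - <<'E'
from h import *
go([520,-60,240],YAW)
E
```

```text
rot [ -0.1  -0.1 -73.5] shift [ 0.4922 -0.4712  0.0013] | tcp [ 149.8 -632.   240.6] gap 87.0 F [ 0.6 -0.4  0.1] q7 -0.06 t 0.1
```

```bash
python3 -m pendant '0 0 -73.5 0.492 -0.471 0.001 0.087;0 0 -73.5 0.492 -0.471 0.001 0.087;0 0 -73.5 0.492 -0.471 0.001 0.087;0 0 -73.5 0.492 -0.471 0.001 0.087;0 0 -73.5 0.492 -0.471 0.001 0.087;0 0 -73.5 0.492 -0.471 0.001 0.087;0 0 -73.5 0.492 -0.471 0.001 0.087;0 0 -73.5 0.492 -0.471 0.001 0.087;0 0 -73.5 0.492 -0.471 0.001 0.087;0 0 -73.5 0.492 -0.471 0.001 0.087;0 0 -73.5 0.492 -0.471 0.001 0.087;0 0 -73.5 0.492 -0.471 0.001 0.087'; python3 - <<'E'
from h import *
go([630,28,140],YAW)
E
```

```text
clock: 1.3
ee_pos: [476.4, -127.0, 240.6]
orientation: [0.0, 0.726, 0.687, -0.0]
contact_force: [-0.0, -0.4, -0.7]
finger_gap: 86.7
rot [0. 0. 0.] shift [0.1633 0.1448 0.1005] | tcp [ 476.4 -127.   240.6] gap 86.7 F [-0.  -0.4 -0.7] q7 0.15 t 1.3
```

```bash
python3 -m pendant '0 0 0 0.163 0.145 0 0.087;0 0 0 0.163 0.145 0 0.087;0 0 0 0.163 0.145 0 0.087;0 0 0 0.163 0.145 0 0.087;0 0 0 0.163 0.145 0 0.087;0 0 0 0.163 0.145 0.1 0.087;0 0 0 0.163 0.145 0.1 0.087;0 0 0 0.163 0.145 0.1 0.087;0 0 0 0.163 0.145 0.1 0.087'; python3 - <<'E'
from h import *
c=cap('top'); s=cap('scene')
a=cv2.resize(c['pixels'][140:230,220:330],(550,450),interpolation=cv2.INTER_CUBIC)
b=cv2.resize(s['pixels'][150:250,260:340],(250,312),interpolation=cv2.INTER_CUBIC)
im=np.zeros((450,800,3),np.uint8);im[:,:550]=a;im[:312,550:]=b
cv2.imwrite('pics/h1.png',im[...,::-1])
go([630,28,78],YAW)
E
```

```text
clock: 2.2
ee_pos: [629.3, 25.8, 140.6]
orientation: [-0.001, 0.726, 0.687, -0.001]
contact_force: [-0.2, -0.3, 1.1]
finger_gap: 86.9
rot [ 0.2 -0.   0. ] shift [ 0.0017 -0.0018  0.0657] | tcp [631.4  26.2 143.7] gap 86.9 F [ 0.3 -0.2  0.8] q7 -0.36 t 2.3
```

View pics/h1.png

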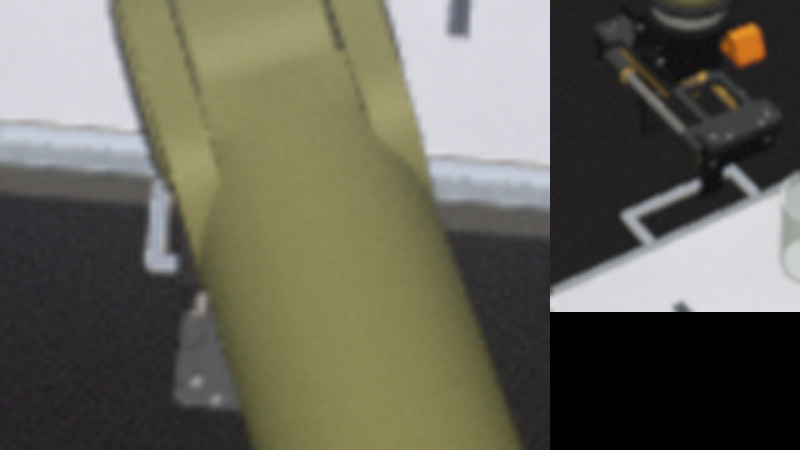

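The fingers straddle the bar (scene crop ~(710,185)). Fully open, the far finger would hit the panel, so I'll narrow to 44 mm before going down.

```bash
python3 -m pendant '0 0 0 0 0 0 0.044;0 0 0 0 0 0 0.044;0 0 0 0 0 0 0.044;0 0 0 0 0 0 0.044;0 0 0 0 0 0.03 0.044;0 0 0 0 0 0.06 0.044;0 0 0 0 0 0.064 0.044;0 0 0 0 0 0.064 0;0 0 0 0 0 0.064 0;0 0 0 0 0 0.064 0;0 0 0 0 0 0.064 0;0 0 0 0 0 0.064 0'; python3 - <<'E'
from h import *
go([630-.998*200,28+.056*200,78],YAW)
E
```

```text
clock: 3.5
ee_pos: [630.1, 26.0, 77.5]
orientation: [0.0, 0.726, 0.687, 0.0]
contact_force: [-6.1, -0.3, 3.4]
finger_gap: 11.9
rot [0.1 0.  0. ] shift [ 0.0022 -0.2001 -0.0007] | tcp [630.1  26.   77.5] gap 11.9 F [-6.1 -0.3  3.4] q7 -0.4 t 3.5
```

```bash
python3 -m pendant '0 0 0 0 -0.02 0 0;0 0 0 0 -0.045 0 0;0 0 0 0 -0.07 0 0;0 0 0 0 -0.095 0 0;0 0 0 0 -0.12 0 0;0 0 0 0 -0.145 0 0;0 0 0 0 -0.17 0 0;0 0 0 0 -0.19 0 0;0 0 0 0 -0.19 0 0'; python3 - <<'E'
from h import *
go([630-.998*200,28+.056*200,78],YAW)
E
```

```text
clock: 4.4
ee_pos: [438.3, 37.8, 77.4]
orientation: [0.0, 0.726, 0.688, -0.0]
contact_force: [-2.8, 4.4, 3.7]
finger_gap: 8.5
rot [-0.   0.   0.1] shift [ 0.0009 -0.008  -0.0006] | tcp [438.3  37.8  77.4] gap 8.5 F [-2.8  4.4  3.7] q7 -0.26 t 4.4
```

```bash
python3 -m pendant '0 0 0 0 0 0 0.044;0 0 0 0 0 0 0.044;0 0 0 0 0 0 0.044;0 0 0 0 0 0 0.044;0 0 0 0 0 -0.04 0.05;0 0 0 0 0 -0.08 0.06;0 0 0 0 0 -0.12 0.08'; python3 - <<'E'
from h import *
go([427.5,276.5,150],-0.075+np.pi/2)
E
```

```text
clock: 5.1
ee_pos: [439.7, 36.5, 197.8]
orientation: [-0.0, 0.726, 0.687, -0.0]
contact_force: [0.9, -1.2, 0.2]
finger_gap: 57.3
rot [ -0.   -0.1 -88.9] shift [ 0.239  -0.0253  0.048 ] | tcp [439.7  36.5 197.8] gap 57.3 F [ 0.9 -1.2  0.2] q7 -0.11 t 5.1
```

```bash
python3 -m pendant '0 0 -88.9 0.239 -0.025 0 0.087;0 0 -88.9 0.239 -0.025 0 0.087;0 0 -88.9 0.239 -0.025 0 0.087;0 0 -88.9 0.239 -0.025 0 0.087;0 0 -88.9 0.239 -0.025 0 0.087;0 0 -88.9 0.239 -0.025 0 0.087;0 0 -88.9 0.239 -0.025 0.048 0.087;0 0 -88.9 0.239 -0.025 0.048 0.087;0 0 -88.9 0.239 -0.025 0.048 0.087;0 0 -88.9 0.239 -0.025 0.048 0.087;0 0 -88.9 0.239 -0.025 0.048 0.087;0 0 -88.9 0.239 -0.025 0.048 0.087'; python3 - <<'E'
from fit import *
t=cap('top','pics/top1.png');t['n']='top1';save(t);s=cap('scene','pics/scene1.png');s['n']='scene1';save(s)
a=cv2.resize(t['pixels'][150:280,200:360],(640,520),interpolation=cv2.INTER_CUBIC)
cv2.imwrite('pics/d1.png',a[...,::-1])
a=cv2.resize(s['pixels'][160:280,210:370],(800,600),interpolation=cv2.INTER_CUBIC)
cv2.imwrite('pics/d2.png',a[...,::-1])
for n in('red','blue','yellow'):
  pass
go([427.5,276.5,24],-0.075+np.pi/2)
E
```

```text
clock: 6.3
ee_pos: [428.4, 276.3, 148.3]
orientation: [-0.0, 0.037, 0.999, 0.0]
contact_force: [-0.5, -0.3, 0.8]
finger_gap: 87.3
rot [ 0.  -0.  -0.1] shift [8.000e-04 1.000e-04 1.245e-01] | tcp [428.3 276.3 148.5] gap 87.0 F [-0.3  0.5  0.7] q7 0.63 t 6.4
```

View pics/d1.png

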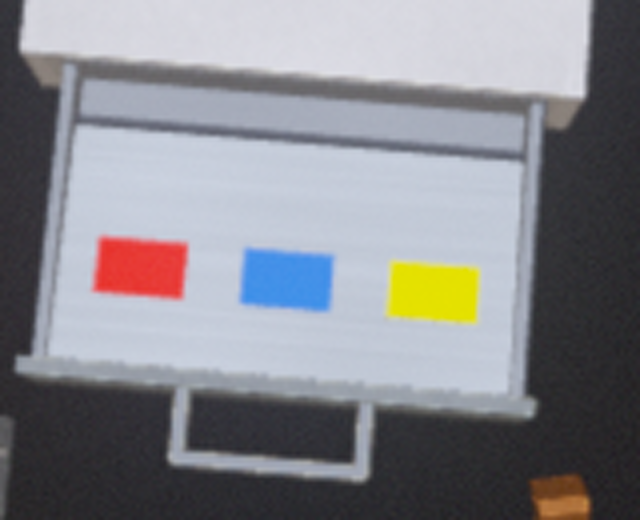

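View pics/d2.png

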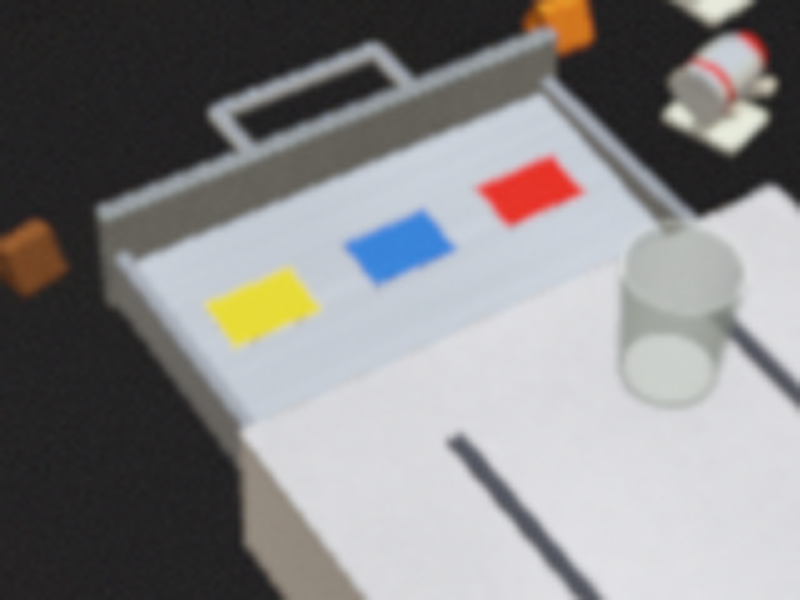

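The drawer is open. Patch centres in the top view: red (235,217), blue (271.8,219.9), yellow (308.2,223). In the scene view: (316,198.2), (290,209.4), (262.4,221.6). Next I'll measure them and grasp the left chock.

```bash
python3 -m pendant '0 0 0 0 0 0.04 0.087;0 0 0 0 0 0.08 0.087;0 0 0 0 0 0.11 0.087;0 0 0 0 0 0.123 0.087;0 0 0 0 0 0.123 0;0 0 0 0 0 0.123 0;0 0 0 0 0 0.123 0;0 0 0 0 0 0.123 0;0 0 0 0 0 0.123 0;0 0 0 0 0 0.123 0'; python3 - <<'E'
from h import *
t,s=load('top1'),load('scene1')
for n,p,q in(('r',(235,217),(316,198.2)),('b',(271.8,219.9),(290,209.4)),('y',(308.2,223),(262.4,221.6))):
    x,r=tri((t,*p),(s,*q));print(n,onz(t,*p,34).round(1),onz(s,*q,34).round(1),x.round(1),np.round(r,1))
for y in(100,0,-100):print(cab(-133+4,y,34))
go([427.5,276.5,124],-0.075+np.pi/2)
E
```

```text
clock: 7.4
ee_pos: [428.6, 276.5, 26.1]
orientation: [0.0, 0.037, 0.999, 0.0]
contact_force: [-0.1, 0.1, 0.5]
finger_gap: 46.8
r [571.8 131.7  34. ] [572.2 135.1  34. ] [572.5 132.9  35.2] [1.5 1.5]
b [566.   31.3  34. ] [565.6  35.5  34. ] [566.6  32.7  36.3] [1.7 1.7]
y [559.7 -67.9  34. ] [560.1 -65.2  34. ] [560.2 -66.8  35. ] [1.3 1.3]
[570.39929267 131.56346582  34.        ]
[564.80221915  31.72022485  34.        ]
[559.20514562 -68.12301612  34.        ]
rot [0.  0.1 0. ] shift [ 0.001  -0.     -0.0979] | tcp [428.6 276.5  26.1] gap 46.8 F [-0.1  0.1  0.5] q7 0.48 t 7.4
```

```bash
python3 -m pendant '0 0 0 0 0 0 0;0 0 0 0 0 0 0;0 0 0 0 0 0 0;0 0 0 0 0 0 0;0 0 0 0 0 0 0;0 0 0 0 0 -0.05 0;0 0 0 0 0 -0.1 0;0 0 0 0 0 -0.1 0'; python3 - <<'E'
from h import *
# chock: middle 33.8 beyond red patch centre along slope; TCP 26-> offset above chock foot
a=np.radians(6);X=np.array([np.cos(YAW)*np.cos(a),np.sin(YAW)*np.cos(a),-np.sin(a)]);N=np.array([np.cos(YAW)*np.sin(a),np.sin(YAW)*np.sin(a),np.cos(a)])
for n,p in(('r',(572,133.2,34.5)),('b',(565.8,33.3,34.5)),('y',(559.9,-66.7,34.5))):
    print(n,'chock foot+26',(np.array(p)+34*X+26*N).round(1))
go(np.array((572,133.2,34.5))+34*X+26*N+[0,0,60],YAW+np.pi/2,a)
E
```

```text
clock: 8.2
ee_pos: [431.1, 279.5, 131.1]
orientation: [0.004, 0.037, 0.999, 0.002]
contact_force: [0.9, -0.5, -0.6]
finger_gap: 33.6
r chock foot+26 [608.5 131.2  56.8]
b chock foot+26 [602.3  31.3  56.8]
y chock foot+26 [596.4 -68.7  56.8]
rot [ 0.3  6.5 -1. ] shift [-0.1877 -0.1349  0.0152] | tcp [431.1 279.5 131.1] gap 33.6 F [ 0.9 -0.5 -0.6] q7 0.61 t 8.2
```

```bash
python3 -m pendant '0.3 6.5 -1 -0.188 -0.135 0 0;0.3 6.5 -1 -0.188 -0.135 0 0;0.3 6.5 -1 -0.188 -0.135 0 0;0.3 6.5 -1 -0.188 -0.135 0 0;0.3 6.5 -1 -0.188 -0.135 0 0;0.3 6.5 -1 -0.188 -0.135 0.015 0;0.3 6.5 -1 -0.188 -0.135 0.015 0;0.3 6.5 -1 -0.188 -0.135 0.015 0'; python3 - <<'E'
from h import *
a=np.radians(6)
go([608.5,131.2,57.5],YAW+np.pi/2,a)
t=cap('top');s=cap('scene')
a=cv2.resize(t['pixels'][170:250,210:290],(400,400),interpolation=cv2.INTER_CUBIC)
b=cv2.resize(s['pixels'][150:230,280:360],(400,400),interpolation=cv2.INTER_CUBIC)
cv2.imwrite('pics/e1.png',np.hstack([a,b])[...,::-1])
E
```

```text
clock: 9.0
ee_pos: [604.0, 129.2, 109.9]
orientation: [-0.058, 0.027, 0.998, -0.0]
contact_force: [-0.9, 0.6, -1.2]
finger_gap: 33.9
rot [-0.2 -0.6  0.1] shift [-0.0104  0.0024  0.0515] | tcp [604.  129.2 109.9] gap 33.9 F [-0.9  0.6 -1.2] q7 0.92 t 9.0
```

View pics/e1.png

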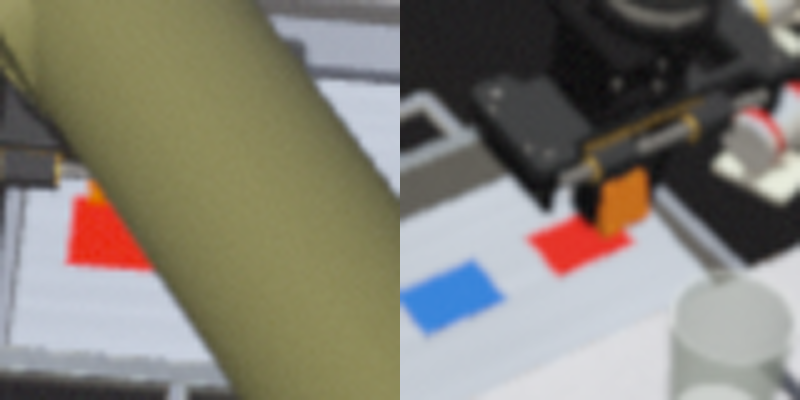

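The chock is held above the deck past the red patch. Lowering it.

```bash
python3 -m pendant '0 -0.6 0 -0.0104 0.0024 0.015 0;0 -0.6 0 -0.0104 0.0024 0.03 0;0 -0.6 0 -0.0104 0.0024 0.042 0;0 -0.6 0 -0.0104 0.0024 0.048 0;0 -0.6 0 -0.0104 0.0024 0.0505 0;0 -0.6 0 -0.0104 0.0024 0.0505 0'; python3 - <<'E'
from h import *
go([608.5,131.2,57],YAW+np.pi/2,np.radians(6))
E
```

```text
clock: 9.7
ee_pos: [610.1, 129.8, 58.9]
orientation: [-0.052, 0.028, 0.998, -0.001]
contact_force: [-0.4, 0.9, -0.4]
finger_gap: 34.0
rot [-0.2  0.1 -0.1] shift [0.0015 0.0013 0.0021] | tcp [610.1 129.8  58.9] gap 34.0 F [-0.4  0.9 -0.4] q7 0.89 t 9.7
```

```bash
python3 -m pendant '0 0 0 0.0015 0.0013 0.0015 0;0 0 0 0.0015 0.0013 0.003 0;0 0 0 0.0015 0.0013 0.003 0'
```

```text
clock: 10.0
ee_pos: [608.7, 131.3, 56.6]
orientation: [-0.051, 0.028, 0.998, -0.001]
contact_force: [-0.3, -0.1, -0.2]
finger_gap: 33.6
```

```bash
python3 -m pendant '0 0 0 0 0 0.001 0;0 0 0 0 0 0.002 0;0 0 0 0 0 0.002 0'; python3 -m pendant '0 0 0 0 0 0.001 0;0 0 0 0 0 0.002 0;0 0 0 0 0 0.002 0'
```

```text
clock: 10.3
ee_pos: [608.8, 131.2, 56.2]
orientation: [-0.051, 0.029, 0.998, -0.001]
contact_force: [-3.0, -1.8, 7.9]
finger_gap: 34.2
clock: 10.6
ee_pos: [609.7, 131.2, 56.2]
orientation: [-0.05, 0.029, 0.998, -0.001]
contact_force: [-3.2, -3.5, 15.9]
finger_gap: 33.9
```

```bash
python3 -m pendant '0 0 0 0 0 -0.002 0.05;0 0 0 0 0 -0.002 0.05;0 0 0 0 0 -0.002 0.05;0 0 0 0 0 -0.002 0.05;0 0 0 0 0 -0.04 0.05;0 0 0 0 0 -0.09 0.06'; python3 - <<'E'
from h import *
go([564,308.7,140],0.27+np.pi/2)
E
```

```text
clock: 11.2
ee_pos: [615.5, 130.1, 139.9]
orientation: [-0.055, 0.028, 0.998, -0.001]
contact_force: [1.3, -1.0, 0.2]
finger_gap: 52.9
rot [  0.7  -6.3 -18.7] shift [0.0612 0.1754 0.0056] | tcp [615.5 130.1 139.9] gap 52.9 F [ 1.3 -1.   0.2] q7 0.93 t 11.2
```

```bash
python3 -m pendant '0.7 -6.3 -18.7 0.061 0.175 -0.01 0.087;0.7 -6.3 -18.7 0.061 0.175 -0.01 0.087;0.7 -6.3 -18.7 0.061 0.175 -0.01 0.087;0.7 -6.3 -18.7 0.061 0.175 -0.01 0.087;0.7 -6.3 -18.7 0.061 0.175 0.005 0.087;0.7 -6.3 -18.7 0.061 0.175 0.005 0.087;0.7 -6.3 -18.7 0.061 0.175 0.005 0.087;0.7 -6.3 -18.7 0.061 0.175 0.005 0.087'; python3 - <<'E'
from fit import *
t=cap('top');s=cap('scene')
a=cv2.resize(t['pixels'][170:250,150:250],(500,400),interpolation=cv2.INTER_CUBIC)
b=cv2.resize(s['pixels'][140:220,310:370],(300,400),interpolation=cv2.INTER_CUBIC)
cv2.imwrite('pics/e2.png',np.hstack([a,b])[...,::-1])
go([564,308.7,42],0.27+np.pi/2)
E
```

```text
clock: 12.0
ee_pos: [567.5, 307.3, 142.3]
orientation: [0.003, -0.133, 0.991, -0.0]
contact_force: [-0.1, -0.9, -0.2]
finger_gap: 87.0
rot [-0.1  0.4 -0.2] shift [0.0037 0.0018 0.1006] | tcp [567.4 307.8 142.6] gap 87.4 F [ 0.  -0.4 -0.7] q7 0.91 t 12.1
```

View pics/e2.png

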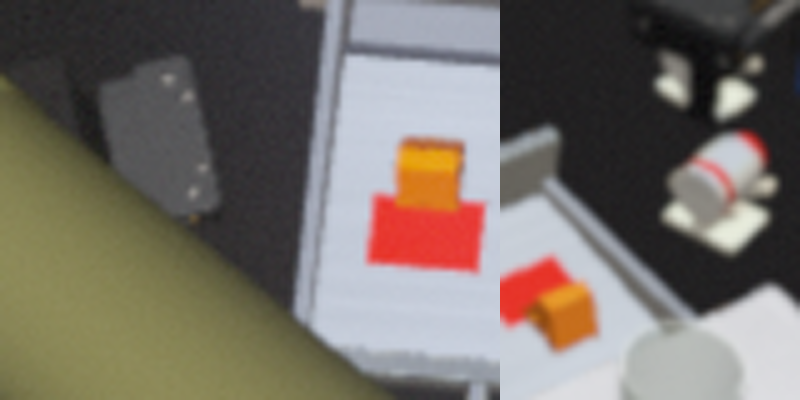

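The red lane's chock sits centred, overlapping the far edge of the patch by about 7 mm as planned. Now grasping the red bottle by its ends.

```bash
python3 -m pendant '0 0.4 0 0.0037 0.0018 0.03 0.087;0 0.4 0 0.0037 0.0018 0.06 0.087;0 0.4 0 0.0037 0.0018 0.085 0.087;0 0.4 0 0.0037 0.0018 0.1 0.087;0 0.4 0 0.0037 0.0018 0.1 0.087;0 0.4 0 0.0037 0.0018 0.1 0.05;0 0.4 0 0.0037 0.0018 0.1 0.05;0 0.4 0 0.0037 0.0018 0.1 0.05;0 0.4 0 0.0037 0.0018 0.1 0.05;0 0.4 0 0.0037 0.0018 0.1 0.05;0 0.4 0 0.0037 0.0018 0.1 0.05'; python3 - <<'E'
from h import *
go([564,308.7,42],0.27+np.pi/2)
E
```

```text
clock: 13.2
ee_pos: [563.6, 310.1, 43.4]
orientation: [0.001, -0.134, 0.991, -0.001]
contact_force: [-0.8, -1.2, 5.2]
finger_gap: 61.7
rot [-0.1  0.1 -0. ] shift [ 0.     -0.0014  0.0014] | tcp [563.6 310.1  43.4] gap 61.7 F [-0.8 -1.2  5.2] q7 0.85 t 13.2
```

```bash
python3 -m pendant '0 0 0 0 0 -0.02 0.05;0 0 0 0 0 -0.06 0.05;0 0 0 0 0 -0.09 0.05;0 0 0 0 0 -0.09 0.05'; python3 - <<'E'
from h import *
go([572.5,133.1,130],YAW+np.pi/2)
E
```

```text
clock: 13.6
ee_pos: [564.5, 312.8, 138.3]
orientation: [0.004, -0.135, 0.991, 0.001]
contact_force: [0.4, -0.0, -0.3]
finger_gap: 61.6
rot [ 0.2  0.4 18.7] shift [ 0.0403 -0.1753  0.0077] | tcp [564.5 312.8 138.3] gap 61.6 F [ 0.4 -0.  -0.3] q7 0.9 t 13.6
```

```bash
python3 -m pendant '0 0 18.7 0.04 -0.175 0 0.05;0 0 18.7 0.04 -0.175 0 0.05;0 0 18.7 0.04 -0.175 0 0.05;0 0 18.7 0.04 -0.175 0 0.05;0 0 18.7 0.04 -0.175 0 0.05;0 0 18.7 0.04 -0.175 0.02 0.05;0 0 18.7 0.04 -0.175 0.03 0.05;0 0 18.7 0.04 -0.175 0.03 0.05'; python3 - <<'E'
from h import *
go([572.5,133.1,62],YAW+np.pi/2)
E
```

```text
clock: 14.4
ee_pos: [569.3, 131.4, 101.0]
orientation: [-0.002, 0.027, 1.0, -0.0]
contact_force: [0.2, -0.7, -0.3]
finger_gap: 61.7
rot [-0.1 -0.2  0.1] shift [-0.0032  0.0019  0.039 ] | tcp [569.3 131.4 101. ] gap 61.7 F [ 0.2 -0.7 -0.3] q7 0.88 t 14.4
```

```bash
python3 -m pendant '0 0 0 -0.003 0.0019 0.015 0.05;0 0 0 -0.003 0.0019 0.03 0.05;0 0 0 -0.003 0.0019 0.04 0.05;0 0 0 -0.003 0.0019 0.04 0.05'; python3 - <<'E'
from h import *
t=cap('top');s=cap('scene')
a=cv2.resize(t['pixels'][170:250,210:290],(400,400),interpolation=cv2.INTER_CUBIC)
b=cv2.resize(s['pixels'][160:220,285:345],(400,400),interpolation=cv2.INTER_CUBIC)
cv2.imwrite('pics/e3.png',np.hstack([a,b])[...,::-1])
go([572.5,133.1,56],YAW+np.pi/2)
E
```

```text
clock: 14.8
ee_pos: [572.7, 132.3, 60.5]
orientation: [-0.002, 0.028, 1.0, -0.001]
contact_force: [-0.5, 0.3, -0.8]
finger_gap: 62.1
rot [-0. -0. -0.] shift [0.0015 0.0003 0.0064] | tcp [574.  132.7  62.4] gap 62.0 F [-0.4  0.3 -0.1] q7 0.85 t 14.9
```

View pics/e3.png

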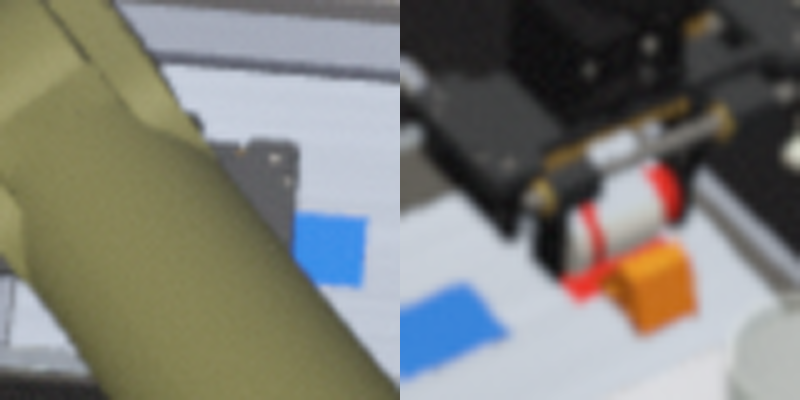

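The bottle hangs just uphill of the chock over red, at scene crop ~(630,220). Lowering until it touches.

```bash
python3 -m pendant '0 0 0 0.0015 0 0.003 0.05;0 0 0 0.0015 0 0.005 0.05;0 0 0 0.0015 0 0.005 0.05'; python3 -m pendant '0 0 0 0 0 0.002 0.05;0 0 0 0 0 0.002 0.05'; python3 -m pendant '0 0 0 0 0 0.002 0.05;0 0 0 0 0 0.002 0.05'
```

```text
clock: 15.2
ee_pos: [572.6, 132.5, 57.6]
orientation: [0.0, 0.028, 1.0, -0.0]
contact_force: [0.4, 0.3, -0.7]
finger_gap: 61.5
clock: 15.4
ee_pos: [573.0, 132.6, 55.9]
orientation: [0.001, 0.028, 1.0, -0.0]
contact_force: [0.9, 0.5, 0.0]
finger_gap: 61.5
clock: 15.6
ee_pos: [573.9, 132.6, 55.8]
orientation: [0.001, 0.028, 1.0, -0.001]
contact_force: [-2.0, -1.6, 10.9]
finger_gap: 61.7
```

```bash
python3 -m pendant '0 0 0 0 0 -0.001 0.072;0 0 0 0 0 -0.001 0.072;0 0 0 0 0 -0.001 0.072;0 0 0 0 0 -0.001 0.072;0 0 0 0 0 -0.03 0.072;0 0 0 0 0 -0.07 0.072;0 0 0 0 0 -0.11 0.072'; python3 - <<'E'
from h import *
go([500,200,200],YAW+np.pi/2)
go([455.5,396,150],0.12+np.pi/2)
E
```

```text
clock: 16.3
ee_pos: [571.8, 132.8, 164.0]
orientation: [-0.001, 0.028, 1.0, -0.0]
contact_force: [1.4, -0.7, 0.0]
finger_gap: 72.2
rot [-0.  -0.1 -0. ] shift [ 0.0755  0.0631 -0.0359] | tcp [571.8 132.8 164. ] gap 72.2 F [ 1.4 -0.7  0. ] q7 0.92 t 16.3
rot [ -0.   -0.1 -10.1] shift [0.1309 0.2563 0.0141] | tcp [571.8 132.8 164. ] gap 72.2 F [ 1.4 -0.7  0. ] q7 0.92 t 16.3
```

```bash
python3 - <<'E'
from fit import *
t=cap('top');s=cap('scene')
for tp,sp in(((376,274),(189,227)),((425,264),(153,252))):
    x0=onz(t,*tp,15)
    print('chock',[np.round(v,2) for v in fit_chock([(t,tp),(s,sp)],x0,free_z=1)])
b=cv2.resize(s['pixels'][160:220,285:345],(400,400),interpolation=cv2.INTER_CUBIC)
a=cv2.resize(s['pixels'][205:285,130:210],(400,400),interpolation=cv2.INTER_CUBIC)
cv2.imwrite('pics/e4.png',np.hstack([a,b])[...,::-1])
go([427.8,-255,150],-0.11+np.pi/2)
E
```

```text
chock [array([ 4.2825e+02, -2.5466e+02, -1.0000e-01,  6.4800e+00]), np.float64(0.12)]
chock [array([ 4.5825e+02, -3.9016e+02, -5.0000e-02,  5.5500e+00]), np.float64(0.34)]
rot [0.1 0.5 3.1] shift [ 0.1256 -0.3973  0.017 ] | tcp [575.4 134.6 168.8] gap 72.3 F [0.4 1.1 0.4] q7 0.92 t 16.4
```

View pics/e4.png

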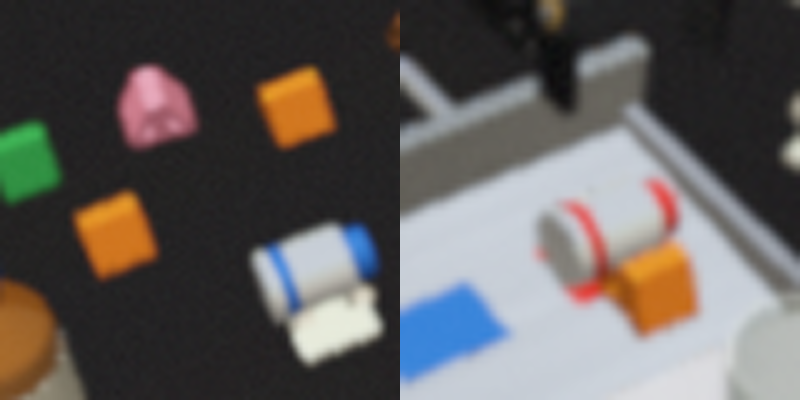

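The red bottle lies against its chock on the red patch. Next is the chock near (428,-255), which hasn't moved.

```bash
python3 -m pendant '0 0.5 3.1 0.126 -0.397 0 0.087;0 0.5 3.1 0.126 -0.397 0 0.087;0 0.5 3.1 0.126 -0.397 0 0.087;0 0.5 3.1 0.126 -0.397 0 0.087;0 0.5 3.1 0.126 -0.397 0 0.087;0 0.5 3.1 0.126 -0.397 0 0.087;0 0.5 3.1 0.126 -0.397 0 0.087;0 0.5 3.1 0.126 -0.397 0 0.087;0 0.5 3.1 0.126 -0.397 0.04 0.087;0 0.5 3.1 0.126 -0.397 0.06 0.087;0 0.5 3.1 0.126 -0.397 0.06 0.087'; python3 - <<'E'
from h import *
go([427.8,-255,26],-0.11+np.pi/2)
E
```

```text
clock: 17.5
ee_pos: [421.6, -255.7, 100.6]
orientation: [-0.007, 0.056, 0.998, 0.002]
contact_force: [-0.4, 0.3, 0.1]
finger_gap: 86.9
rot [ 0.2 -0.8 -0.1] shift [-0.007   0.0012  0.0746] | tcp [ 421.6 -255.7  100.6] gap 86.9 F [-0.4  0.3  0.1] q7 1.73 t 17.5
```

```bash
python3 -m pendant '0 -0.8 0 -0.007 0.0012 0.0 0.068;0 -0.8 0 -0.007 0.0012 0.02 0.068;0 -0.8 0 -0.007 0.0012 0.045 0.068;0 -0.8 0 -0.007 0.0012 0.065 0.068;0 -0.8 0 -0.007 0.0012 0.074 0.068;0 -0.8 0 -0.007 0.0012 0.074 0;0 -0.8 0 -0.007 0.0012 0.074 0;0 -0.8 0 -0.007 0.0012 0.074 0;0 -0.8 0 -0.007 0.0012 0.074 0;0 -0.8 0 -0.007 0.0012 0.074 0;0 -0.8 0 -0.007 0.0012 0.074 0;0 -0.8 0 -0.007 0.0012 0.074 0'; python3 -m pendant '0 0 0 0 0 0 0;0 0 0 0 0 0 0;0 0 0 0 0 -0.04 0;0 0 0 0 0 -0.08 0;0 0 0 0 0 -0.12 0;0 0 0 0 0 -0.12 0'; python3 - <<'E'
from h import *
go([602.3,31.3,117],YAW+np.pi/2,np.radians(6))
E
```

```text
clock: 18.7
ee_pos: [431.1, -256.5, 30.4]
orientation: [0.003, 0.055, 0.998, -0.001]
contact_force: [-1.1, 0.6, 5.0]
finger_gap: 33.9
clock: 19.3
ee_pos: [433.3, -257.5, 154.4]
orientation: [0.006, 0.055, 0.998, -0.004]
contact_force: [0.5, -0.6, -0.5]
finger_gap: 33.8
rot [-0.2  6.7 -3.2] shift [-0.1356  0.3059  0.0371] | tcp [ 433.3 -257.5  154.4] gap 33.8 F [ 0.5 -0.6 -0.5] q7 1.79 t 19.3
```

```bash
python3 -m pendant '0 6.7 -3.2 -0.138 0.306 0.005 0;0 6.7 -3.2 -0.138 0.306 0.005 0;0 6.7 -3.2 -0.138 0.306 0.005 0;0 6.7 -3.2 -0.138 0.306 0.005 0;0 6.7 -3.2 -0.138 0.306 0.005 0;0 6.7 -3.2 -0.138 0.306 0.005 0;0 6.7 -3.2 -0.138 0.306 0.005 0;0 6.7 -3.2 -0.138 0.306 0.005 0;0 6.7 -3.2 -0.138 0.306 0.03 0;0 6.7 -3.2 -0.138 0.306 0.05 0;0 6.7 -3.2 -0.138 0.306 0.05 0'; python3 - <<'E'
from h import *
go([604.5,31.3,64],YAW+np.pi/2,np.radians(6))
E
```

```text
clock: 20.4
ee_pos: [598.9, 31.7, 96.3]
orientation: [-0.059, 0.027, 0.998, 0.002]
contact_force: [-0.2, -0.3, -1.8]
finger_gap: 33.5
rot [ 0.  -0.8  0.1] shift [-0.0094 -0.0001  0.0314] | tcp [598.9  31.7  96.3] gap 33.5 F [-0.2 -0.3 -1.8] q7 1.06 t 20.4
```

```bash
python3 -m pendant '0 -0.8 0 -0.0094 0 0.012 0;0 -0.8 0 -0.0094 0 0.024 0;0 -0.8 0 -0.0094 0 0.031 0;0 -0.8 0 -0.0094 0 0.031 0'; python3 -m pendant '0 0 0 0 0 0.002 0;0 0 0 0 0 0.003 0;0 0 0 0 0 0.003 0'; python3 -m pendant '0 0 0 0 0 0.002 0;0 0 0 0 0 0.003 0;0 0 0 0 0 0.003 0'
```

```text
clock: 20.8
ee_pos: [606.4, 32.3, 67.3]
orientation: [-0.05, 0.027, 0.998, 0.002]
contact_force: [-0.5, 0.4, 0.5]
finger_gap: 34.1
clock: 21.1
ee_pos: [607.2, 32.5, 65.8]
orientation: [-0.048, 0.027, 0.998, 0.002]
contact_force: [0.5, 0.9, -0.4]
finger_gap: 34.0
clock: 21.4
ee_pos: [606.6, 32.5, 62.4]
orientation: [-0.049, 0.027, 0.998, 0.002]
contact_force: [0.0, -0.4, -0.8]
finger_gap: 33.6
```

```bash
python3 -m pendant '0 0 0 0.002 0.001 0.002 0;0 0 0 0.002 0.001 0.002 0;0 0 0 0.002 0.001 0.002 0'; python3 -m pendant '0 0 0 0 0 0.001 0;0 0 0 0 0 0.002 0;0 0 0 0 0 0.002 0';python3 -m pendant '0 0 0 0 0 0.001 0;0 0 0 0 0 0.002 0;0 0 0 0 0 0.002 0'
```

```text
clock: 21.7
ee_pos: [604.7, 33.7, 60.9]
orientation: [-0.048, 0.027, 0.998, 0.002]
contact_force: [0.5, 0.3, 0.4]
finger_gap: 33.7
clock: 22.0
ee_pos: [604.8, 33.7, 60.8]
orientation: [-0.048, 0.027, 0.998, 0.002]
contact_force: [-2.1, -2.0, 11.2]
finger_gap: 33.7
clock: 22.3
ee_pos: [606.0, 33.6, 60.7]
orientation: [-0.047, 0.028, 0.999, 0.002]
contact_force: [-2.5, -2.6, 20.4]
finger_gap: 33.6
```

```bash
python3 -m pendant '0 0 0 0 0 -0.003 0.05;0 0 0 0 0 -0.003 0.05;0 0 0 0 0 -0.003 0.05;0 0 0 0 0 -0.003 0.05;0 0 0 0 0 -0.04 0.05;0 0 0 0 0 -0.09 0.06'; python3 - <<'E'
from fit import *
go([575.7,-310.4,145],-0.12+np.pi/2)
E
```

```text
clock: 22.9
ee_pos: [610.7, 32.4, 144.1]
orientation: [-0.052, 0.027, 0.998, 0.002]
contact_force: [0.9, -0.8, -0.5]
finger_gap: 53.0
rot [-0.1 -6.   3.7] shift [ 1.630e-02 -3.442e-01  2.000e-04] | tcp [610.7  32.4 144.1] gap 53.0 F [ 0.9 -0.8 -0.5] q7 1.08 t 22.9
```

```bash
python3 -m pendant '0 -6 3.7 0.016 -0.344 0 0.087;0 -6 3.7 0.016 -0.344 0 0.087;0 -6 3.7 0.016 -0.344 0 0.087;0 -6 3.7 0.016 -0.344 0 0.087;0 -6 3.7 0.016 -0.344 0 0.087;0 -6 3.7 0.016 -0.344 0 0.087;0 -6 3.7 0.016 -0.344 0 0.087;0 -6 3.7 0.016 -0.344 0 0.087;0 -6 3.7 0.016 -0.344 0 0.087'; python3 - <<'E'
from fit import *
go([575.7,-310.4,43],-0.12+np.pi/2)
s=cap('scene')
b=cv2.resize(s['pixels'][170:230,260:340],(400,300),interpolation=cv2.INTER_CUBIC)
a=cv2.resize(s['pixels'][220:280,150:230],(400,300),interpolation=cv2.INTER_CUBIC)
cv2.imwrite('pics/e5.png',np.hstack([a,b])[...,::-1])
E
```

```text
clock: 23.8
ee_pos: [577.3, -311.0, 146.2]
orientation: [0.003, 0.061, 0.998, 0.0]
contact_force: [-0.2, 1.1, 0.4]
finger_gap: 86.9
rot [ 0.   0.4 -0.2] shift [0.0023 0.0003 0.1032] | tcp [ 577.3 -311.   146.2] gap 86.9 F [-0.2  1.1  0.4] q7 1.56 t 23.8
```

View pics/e5.png

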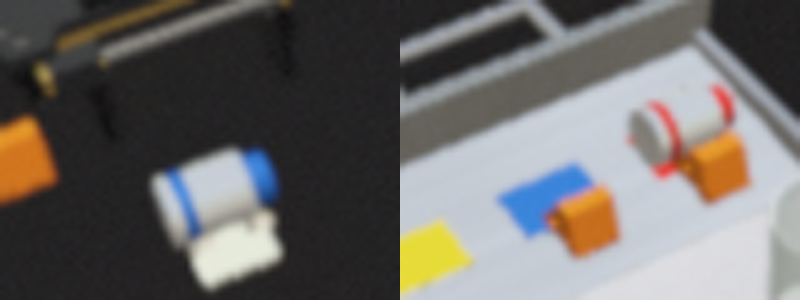

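The blue chock is well placed, and the gripper is aligned above the blue bottle.

```bash
python3 -m pendant '0 0.4 0 0.0023 0.0003 0.03 0.087;0 0.4 0 0.0023 0.0003 0.06 0.087;0 0.4 0 0.0023 0.0003 0.085 0.087;0 0.4 0 0.0023 0.0003 0.102 0.087;0 0.4 0 0.0023 0.0003 0.102 0.087;0 0.4 0 0.0023 0.0003 0.102 0.05;0 0.4 0 0.0023 0.0003 0.102 0.05;0 0.4 0 0.0023 0.0003 0.102 0.05;0 0.4 0 0.0023 0.0003 0.102 0.05;0 0.4 0 0.0023 0.0003 0.102 0.05;0 0.4 0 0.0023 0.0003 0.102 0.05'; python3 -m pendant '0 0 0 0 0 -0.02 0.05;0 0 0 0 0 -0.06 0.05;0 0 0 0 0 -0.1 0.05;0 0 0 0 0 -0.1 0.05'; python3 - <<'E'
from h import *
go([566.5,33.2,135],YAW+np.pi/2)
E
```

```text
clock: 24.95
ee_pos: [577.2, -309.8, 46.2]
orientation: [0.001, 0.06, 0.998, -0.001]
contact_force: [0.2, -1.5, 5.4]
finger_gap: 61.8
clock: 25.35
ee_pos: [580.1, -309.1, 152.4]
orientation: [0.005, 0.059, 0.998, -0.002]
contact_force: [0.5, -0.3, -0.7]
finger_gap: 61.5
rot [-0.2  0.6 -3.6] shift [0.0543 0.3384 0.0156] | tcp [ 580.1 -309.1  152.4] gap 61.5 F [ 0.5 -0.3 -0.7] q7 1.56 t 25.4
```

```bash
python3 -m pendant '0 0.6 -3.6 0.053 0.338 0 0.05;0 0.6 -3.6 0.053 0.338 0 0.05;0 0.6 -3.6 0.053 0.338 0 0.05;0 0.6 -3.6 0.053 0.338 0 0.05;0 0.6 -3.6 0.053 0.338 0 0.05;0 0.6 -3.6 0.053 0.338 0 0.05;0 0.6 -3.6 0.053 0.338 0 0.05;0 0.6 -3.6 0.053 0.338 0.03 0.05;0 0.6 -3.6 0.053 0.338 0.05 0.05;0 0.6 -3.6 0.053 0.338 0.05 0.05'; python3 - <<'E'
from h import *
go([567,33.2,64],YAW+np.pi/2)
E
```

```text
clock: 26.35
ee_pos: [561.7, 32.9, 92.5]
orientation: [-0.008, 0.028, 1.0, -0.0]
contact_force: [-0.6, -0.0, -1.2]
finger_gap: 61.8
rot [-0.1 -0.9  0. ] shift [-0.0057  0.0006  0.0284] | tcp [561.7  32.9  92.5] gap 61.8 F [-0.6 -0.  -1.2] q7 1.05 t 26.4
```

```bash
python3 -m pendant '0 -0.9 0 -0.0055 0.0003 0.012 0.05;0 -0.9 0 -0.0055 0.0003 0.024 0.05;0 -0.9 0 -0.0055 0.0003 0.029 0.05;0 -0.9 0 -0.0055 0.0003 0.029 0.05'; python3 -m pendant '0 0 0 0.001 0 0.002 0.05;0 0 0 0.001 0 0.004 0.05;0 0 0 0.001 0 0.004 0.05'; python3 -m pendant '0 0 0 0 0 0.002 0.05;0 0 0 0 0 0.002 0.05;0 0 0 0 0 0.002 0.05'
```

```text
clock: 26.75
ee_pos: [568.9, 32.5, 65.3]
orientation: [0.002, 0.029, 1.0, -0.0]
contact_force: [-0.0, 0.3, -0.5]
finger_gap: 61.8
clock: 27.05
ee_pos: [568.5, 32.8, 61.8]
orientation: [0.003, 0.028, 1.0, -0.0]
contact_force: [0.1, 0.7, -1.0]
finger_gap: 62.1
clock: 27.35
ee_pos: [568.5, 32.9, 59.8]
orientation: [0.003, 0.028, 1.0, -0.0]
contact_force: [0.7, -0.1, -0.4]
finger_gap: 61.8
```

```bash
python3 -m pendant '0 0 0 0.001 0 0.001 0.05;0 0 0 0.001 0 0.002 0.05;0 0 0 0.001 0 0.002 0.05'; python3 -m pendant '0 0 0 0 0 0.002 0.05;0 0 0 0 0 0.002 0.05;0 0 0 0 0 0.002 0.05'
```

```text
clock: 27.65
ee_pos: [567.8, 32.9, 58.8]
orientation: [0.003, 0.028, 1.0, -0.001]
contact_force: [-1.4, -0.3, 6.2]
finger_gap: 61.6
clock: 27.95
ee_pos: [569.7, 32.9, 58.7]
orientation: [0.005, 0.028, 1.0, -0.001]
contact_force: [-2.0, -1.0, 15.5]
finger_gap: 61.6
```

```bash
python3 -m pendant '0 0 0 0 0 -0.002 0.07;0 0 0 0 0 -0.002 0.07;0 0 0 0 0 -0.002 0.07;0 0 0 0 0 -0.002 0.07;0 0 0 0 0 -0.03 0.07;0 0 0 0 0 -0.07 0.07;0 0 0 0 0 -0.11 0.07'; python3 - <<'E'
from fit import *
s=cap('scene');t=cap('top')
tp,sp=(425,264),(153,252)
print([np.round(v,2) for v in fit_chock([(t,tp),(s,sp)],onz(t,*tp,15),free_z=1)])
b=cv2.resize(s['pixels'][170:230,260:340],(400,300),interpolation=cv2.INTER_CUBIC)
a=cv2.resize(s['pixels'][220:280,130:210],(400,300),interpolation=cv2.INTER_CUBIC)
cv2.imwrite('pics/e6.png',np.hstack([a,b])[...,::-1])
go([458,-390.2,150],-0.05+np.pi/2)
E
```

```text
clock: 28.65
ee_pos: [566.2, 33.1, 166.2]
orientation: [0.002, 0.028, 1.0, -0.0]
contact_force: [0.8, -0.5, 1.6]
finger_gap: 69.8
[array([ 4.5823e+02, -3.9014e+02, -5.0000e-02,  5.5400e+00]), np.float64(0.34)]
rot [-0.   0.8 -0.4] shift [ 0.0882 -0.43    0.0196] | tcp [570.   34.1 170.8] gap 70.1 F [0.1 0.2 1. ] q7 1.11 t 28.8
```

View pics/e6.png

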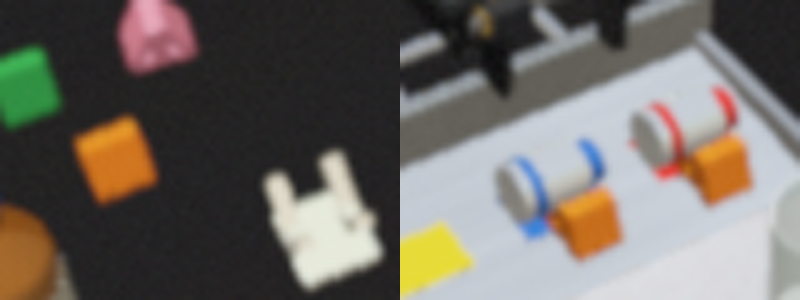

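```bash
python3 -m pendant '0 0.8 -0.4 0.088 -0.43 0 0.07;0 0.8 -0.4 0.088 -0.43 0 0.07;0 0.8 -0.4 0.088 -0.43 0 0.07;0 0.8 -0.4 0.088 -0.43 0 0.07;0 0.8 -0.4 0.088 -0.43 0 0.07;0 0.8 -0.4 0.088 -0.43 0 0.07;0 0.8 -0.4 0.088 -0.43 0 0.07;0 0.8 -0.4 0.088 -0.43 0 0.07;0 0.8 -0.4 0.088 -0.43 0 0.07;0 0.8 -0.4 0.088 -0.43 0 0.07'; python3 - <<'E'
from h import *
s=load('scene');t=load('top')
print(onz(s,135,289,0),onz(t,458,229,0),onz(t,480,223,150),onz(s,123,260,150))
go([458,-390.2,27],-0.05+np.pi/2)
E
```

```text
clock: 29.75
ee_pos: [450.6, -398.9, 163.6]
orientation: [-0.005, 0.03, 1.0, -0.001]
contact_force: [0.4, -0.6, -0.7]
finger_gap: 69.9
[ 546.10758412 -484.91787808    0.        ] [ 555.73898634 -491.32051226    0.        ] [ 554.62508461 -489.78487666  150.        ] [ 563.59999826 -487.16990517  150.        ]
rot [-0.1 -0.6 -0.6] shift [-0.0084  0.0094  0.1365] | tcp [ 450.6 -398.9  163.6] gap 69.9 F [ 0.4 -0.6 -0.7] q7 1.87 t 29.8
```

```bash
python3 -m pendant '0 -0.6 -0.6 -0.0084 0.0094 0 0.07;0 -0.6 -0.6 -0.0084 0.0094 0.04 0.07;0 -0.6 -0.6 -0.0084 0.0094 0.08 0.07;0 -0.6 -0.6 -0.0084 0.0094 0.115 0.07;0 -0.6 -0.6 -0.0084 0.0094 0.135 0.07;0 -0.6 -0.6 -0.0084 0.0094 0.137 0.07'; python3 - <<'E'
from h import *
go([458,-390.2,27],-0.05+np.pi/2)
E
```

```text
clock: 30.35
ee_pos: [462.0, -377.9, 25.6]
orientation: [-0.001, 0.017, 1.0, 0.002]
contact_force: [0.2, 0.3, -1.0]
finger_gap: 69.8
rot [ 0.2 -0.1  0.9] shift [ 0.0035 -0.0124 -0.0015] | tcp [ 462.  -377.9   25.6] gap 69.8 F [ 0.2  0.3 -1. ] q7 1.77 t 30.4
```

```bash
python3 -m pendant '0 0 0.9 0.0035 -0.0124 0 0.07;0 0 0.9 0.0035 -0.0124 0 0.07;0 0 0.9 0.0035 -0.0124 0 0;0 0 0.9 0.0035 -0.0124 0 0;0 0 0.9 0.0035 -0.0124 0 0;0 0 0.9 0.0035 -0.0124 0 0;0 0 0.9 0.0035 -0.0124 0 0;0 0 0.9 0.0035 -0.0124 0 0;0 0 0.9 0.0035 -0.0124 0 0'; python3 -m pendant '0 0 0 0 0 -0.04 0;0 0 0 0 0 -0.08 0;0 0 0 0 0 -0.12 0;0 0 0 0 0 -0.12 0'; python3 - <<'E'
from h import *
go([597,-68.7,145],YAW+np.pi/2,np.radians(6))
E
```

```text
clock: 31.25
ee_pos: [458.6, -394.2, 28.5]
orientation: [0.001, 0.027, 1.0, -0.0]
contact_force: [-0.3, 2.2, 1.7]
finger_gap: 33.5
clock: 31.65
ee_pos: [461.4, -396.3, 154.2]
orientation: [0.005, 0.027, 1.0, -0.004]
contact_force: [0.7, -0.8, -1.0]
finger_gap: 33.7
rot [-0.4  6.5  0. ] shift [-0.1173  0.3346  0.008 ] | tcp [ 461.4 -396.3  154.2] gap 33.7 F [ 0.7 -0.8 -1. ] q7 1.86 t 31.6
```

```bash
python3 -m pendant '0 6.5 0 -0.117 0.335 0.005 0;0 6.5 0 -0.117 0.335 0.005 0;0 6.5 0 -0.117 0.335 0.005 0;0 6.5 0 -0.117 0.335 0.005 0;0 6.5 0 -0.117 0.335 0.005 0;0 6.5 0 -0.117 0.335 0.005 0;0 6.5 0 -0.117 0.335 0.005 0;0 6.5 0 -0.117 0.335 0.005 0;0 6.5 0 -0.117 0.335 0.03 0;0 6.5 0 -0.117 0.335 0.05 0;0 6.5 0 -0.117 0.335 0.05 0'; python3 - <<'E'
from h import *
go([597,-68.7,64],YAW+np.pi/2,np.radians(6))
E
```

```text
clock: 32.75
ee_pos: [591.1, -67.0, 94.9]
orientation: [-0.059, 0.027, 0.998, 0.001]
contact_force: [-1.0, 0.0, -1.1]
finger_gap: 33.5
rot [-0.  -0.7  0.1] shift [-0.0095 -0.0013  0.03  ] | tcp [591.1 -67.   94.9] gap 33.5 F [-1.   0.  -1.1] q7 1.21 t 32.8
```

```bash
python3 -m pendant '0 -0.7 0 -0.008 -0.0018 0.012 0;0 -0.7 0 -0.008 -0.0018 0.024 0;0 -0.7 0 -0.008 -0.0018 0.032 0;0 -0.7 0 -0.008 -0.0018 0.032 0'; python3 -m pendant '0 0 0 0 0 0.002 0;0 0 0 0 0 0.003 0;0 0 0 0 0 0.003 0'; python3 -m pendant '0 0 0 0 0 0.001 0;0 0 0 0 0 0.002 0;0 0 0 0 0 0.002 0'
```

```text
clock: 33.15
ee_pos: [596.8, -68.8, 64.5]
orientation: [-0.051, 0.027, 0.998, 0.001]
contact_force: [0.2, 0.0, -1.6]
finger_gap: 34.1
clock: 33.45
ee_pos: [597.7, -68.6, 63.2]
orientation: [-0.049, 0.027, 0.998, 0.001]
contact_force: [-0.8, 0.0, -1.4]
finger_gap: 33.8
clock: 33.75
ee_pos: [597.3, -68.6, 60.8]
orientation: [-0.05, 0.027, 0.998, 0.001]
contact_force: [-0.4, 0.6, -0.6]
finger_gap: 33.8
```

```bash
python3 -m pendant '0 0 0 0 0 0.001 0;0 0 0 0 0 0.002 0;0 0 0 0 0 0.002 0'; python3 -m pendant '0 0 0 0 0 0.001 0;0 0 0 0 0 0.002 0;0 0 0 0 0 0.002 0'
```

```text
clock: 34.05
ee_pos: [597.3, -68.6, 59.4]
orientation: [-0.049, 0.027, 0.998, 0.001]
contact_force: [-0.1, 0.1, 3.7]
finger_gap: 33.8
clock: 34.35
ee_pos: [597.9, -68.6, 59.4]
orientation: [-0.049, 0.028, 0.998, 0.001]
contact_force: [-2.6, -1.0, 13.8]
finger_gap: 33.7
```

```bash
python3 -m pendant '0 0 0 0 0 -0.002 0.05;0 0 0 0 0 -0.002 0.05;0 0 0 0 0 -0.002 0.05;0 0 0 0 0 -0.002 0.05;0 0 0 0 0 -0.04 0.05;0 0 0 0 0 -0.09 0.06;0 0 0 0 0 -0.1 0.087'; python3 - <<'E'
from fit import *
go([455.3,395.8,150],0.12+np.pi/2)
E
```

```text
clock: 35.05
ee_pos: [609.9, -68.2, 161.6]
orientation: [-0.046, 0.027, 0.999, 0.001]
contact_force: [-0.6, -0.3, 0.7]
finger_gap: 59.2
rot [  0.4  -5.2 -10. ] shift [0.1779 0.4548 0.0279] | tcp [609.9 -68.2 161.6] gap 59.2 F [-0.6 -0.3  0.7] q7 1.24 t 35.0
```

```bash
python3 -m pendant '0.4 -5.2 -10 0.178 0.455 0.02 0.087;0.4 -5.2 -10 0.178 0.455 0.02 0.087;0.4 -5.2 -10 0.178 0.455 0.02 0.087;0.4 -5.2 -10 0.178 0.455 0.02 0.087;0.4 -5.2 -10 0.178 0.455 0.02 0.087;0.4 -5.2 -10 0.178 0.455 0.02 0.087;0.4 -5.2 -10 0.178 0.455 0.02 0.087;0.4 -5.2 -10 0.178 0.455 0.02 0.087;0.4 -5.2 -10 0.178 0.455 0.02 0.087;0.4 -5.2 -10 0.178 0.455 0.02 0.087;0.4 -5.2 -10 0.178 0.455 0.02 0.087;0.4 -5.2 -10 0.178 0.455 0.02 0.087'; python3 - <<'E'
from fit import *
go([455.3,395.8,150],0.12+np.pi/2)
s=cap('scene');t=cap('top')
a=cv2.resize(s['pixels'][120:180,320:400],(400,300),interpolation=cv2.INTER_CUBIC)
b=cv2.resize(s['pixels'][170:230,240:320],(400,300),interpolation=cv2.INTER_CUBIC)
d=cv2.resize(t['pixels'][180:240,210:330],(800,300)[:1]+(400,),interpolation=cv2.INTER_CUBIC)[:300]
cv2.imwrite('pics/e7.png',np.vstack([np.hstack([a,b]),d])[...,::-1])
E
```

```text
clock: 36.25
ee_pos: [451.7, 396.1, 153.3]
orientation: [-0.004, -0.061, 0.998, 0.0]
contact_force: [0.4, -0.7, -0.5]
finger_gap: 86.7
rot [ 0.1 -0.5  0.2] shift [-0.0035 -0.0007  0.0033] | tcp [451.7 396.1 153.3] gap 86.7 F [ 0.4 -0.7 -0.5] q7 0.58 t 36.2
```

View pics/e7.png

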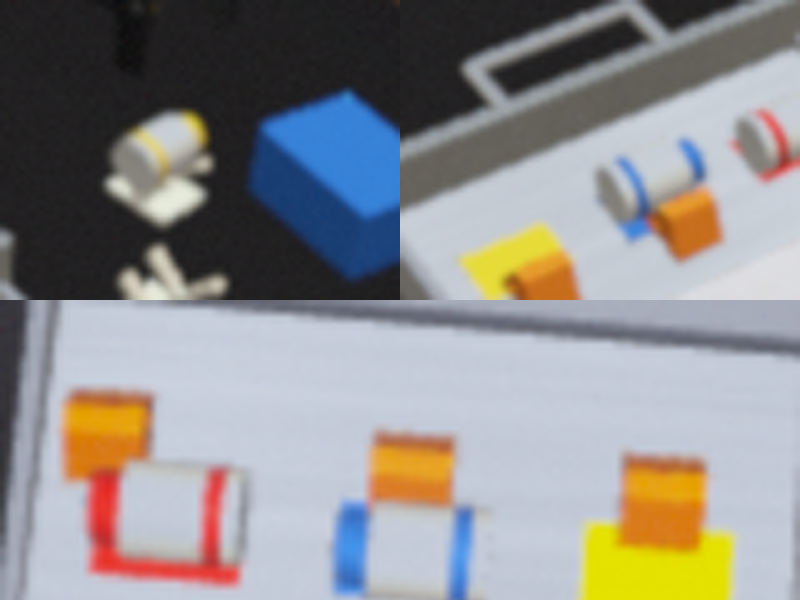

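The top crop shows the red lane's chock knocked about 24 mm towards +y (crop ~(108,435) against bottle ~(168,510)). Blue is fine and the yellow chock is placed. I'll place yellow first and then mend red.

```bash
python3 -m pendant '0 -0.5 0.2 -0.0035 -0.0005 0.03 0.087;0 -0.5 0.2 -0.0035 -0.0005 0.06 0.087;0 -0.5 0.2 -0.0035 -0.0005 0.09 0.087;0 -0.5 0.2 -0.0035 -0.0005 0.107 0.087;0 -0.5 0.2 -0.0035 -0.0005 0.107 0.087;0 -0.5 0.2 -0.0035 -0.0005 0.107 0.087'; python3 - <<'E'
from h import *
go([455.3,395.8,43],0.12+np.pi/2)
E
```

```text
clock: 36.95
ee_pos: [456.4, 394.9, 47.5]
orientation: [0.0, -0.057, 0.998, 0.001]
contact_force: [0.5, -0.3, 0.6]
finger_gap: 86.8
rot [ 0.1  0.1 -0.3] shift [0.001  0.0011 0.0045] | tcp [456.4 394.9  47.5] gap 86.8 F [ 0.5 -0.3  0.6] q7 0.5 t 37.0
```

```bash
python3 -m pendant '0 0 0 0.001 0.001 0.0045 0.087;0 0 0 0.001 0.001 0.0045 0.05;0 0 0 0.001 0.001 0.0045 0.05;0 0 0 0.001 0.001 0.0045 0.05;0 0 0 0.001 0.001 0.0045 0.05;0 0 0 0.001 0.001 0.0045 0.05;0 0 0 0.001 0.001 0.0045 0.05'; python3 -m pendant '0 0 0 0 0 -0.02 0.05;0 0 0 0 0 -0.06 0.05;0 0 0 0 0 -0.11 0.05;0 0 0 0 0 -0.12 0.05'; python3 - <<'E'
from h import *
go([561,-66.8,150],YAW+np.pi/2)
E
```

```text
clock: 37.65
ee_pos: [454.6, 396.2, 42.6]
orientation: [0.0, -0.058, 0.998, 0.001]
contact_force: [-0.3, 0.6, 1.9]
finger_gap: 61.6
clock: 38.05
ee_pos: [455.7, 398.8, 169.1]
orientation: [0.004, -0.058, 0.998, 0.004]
contact_force: [0.2, 1.0, -1.3]
finger_gap: 61.1
rot [0.4 0.4 9.9] shift [-0.0502 -0.4748  0.0162] | tcp [455.7 398.8 169.1] gap 61.1 F [ 0.2  1.  -1.3] q7 0.58 t 38.0
```

```bash
python3 -m pendant '0.2 0.4 9.9 -0.05 -0.475 0 0.05;0.2 0.4 9.9 -0.05 -0.475 0 0.05;0.2 0.4 9.9 -0.05 -0.475 0 0.05;0.2 0.4 9.9 -0.05 -0.475 0 0.05;0.2 0.4 9.9 -0.05 -0.475 0 0.05;0.2 0.4 9.9 -0.05 -0.475 0 0.05;0.2 0.4 9.9 -0.05 -0.475 0 0.05;0.2 0.4 9.9 -0.05 -0.475 0 0.05;0.2 0.4 9.9 -0.05 -0.475 0 0.05;0.2 0.4 9.9 -0.05 -0.475 0.03 0.05;0.2 0.4 9.9 -0.05 -0.475 0.05 0.05;0.2 0.4 9.9 -0.05 -0.475 0.05 0.05'; python3 - <<'E'
from h import *
go([561,-66.8,62],YAW+np.pi/2)
E
```

```text
clock: 39.25
ee_pos: [556.8, -71.2, 109.0]
orientation: [-0.006, 0.029, 1.0, -0.0]
contact_force: [0.1, 0.2, -0.5]
finger_gap: 61.8
rot [-0.1 -0.7 -0.2] shift [-0.0045  0.0047  0.0469] | tcp [556.8 -71.2 109. ] gap 61.8 F [ 0.1  0.2 -0.5] q7 1.26 t 39.2
```

```bash
python3 -m pendant '0 -0.7 -0.2 -0.0035 0.003 0.02 0.05;0 -0.7 -0.2 -0.0035 0.003 0.04 0.05;0 -0.7 -0.2 -0.0035 0.003 0.048 0.05;0 -0.7 -0.2 -0.0035 0.003 0.048 0.05;0 -0.7 -0.2 -0.0035 0.003 0.048 0.05'; python3 -m pendant '0 0 0 0 0 0.002 0.05;0 0 0 0 0 0.003 0.05;0 0 0 0 0 0.003 0.05';  python3 -m pendant '0 0 0 0 0 0.002 0.05;0 0 0 0 0 0.003 0.05;0 0 0 0 0 0.003 0.05'
```

```text
clock: 39.75
ee_pos: [563.3, -66.8, 64.7]
orientation: [0.004, 0.026, 1.0, -0.001]
contact_force: [-0.2, 0.2, -1.3]
finger_gap: 61.8
clock: 40.05
ee_pos: [562.7, -67.6, 60.8]
orientation: [0.003, 0.027, 1.0, -0.001]
contact_force: [-0.3, 0.1, -0.8]
finger_gap: 61.5
clock: 40.35
ee_pos: [562.4, -67.5, 57.2]
orientation: [0.003, 0.027, 1.0, -0.001]
contact_force: [0.1, -0.9, -1.9]
finger_gap: 61.8
```

```bash
python3 -m pendant '0 0 0 0 0 0.002 0.05;0 0 0 0 0 0.002 0.05;0 0 0 0 0 0.002 0.05';  python3 -m pendant '0 0 0 0 0 0.001 0.05;0 0 0 0 0 0.002 0.05;0 0 0 0 0 0.002 0.05'
```

```text
clock: 40.65
ee_pos: [562.5, -67.4, 55.4]
orientation: [0.003, 0.027, 1.0, -0.001]
contact_force: [0.2, -0.1, -2.3]
finger_gap: 61.7
clock: 40.95
ee_pos: [563.6, -67.4, 55.1]
orientation: [0.004, 0.027, 1.0, -0.002]
contact_force: [-2.5, -1.1, 9.6]
finger_gap: 61.7
```

```bash
python3 -m pendant '0 0 0 0 0 -0.001 0.07;0 0 0 0 0 -0.001 0.07;0 0 0 0 0 -0.001 0.07;0 0 0 0 0 -0.001 0.07;0 0 0 0 0 -0.03 0.07;0 0 0 0 0 -0.07 0.07;0 0 0 0 0 -0.12 0.07;0 0 0 0.04 -0.03 -0.13 0.07;0 0 0 0.07 -0.07 -0.13 0.07;0 0 0 0.09 -0.12 -0.13 0.07;0 0 0 0.09 -0.16 -0.13 0.07;0 0 0 0.09 -0.19 -0.13 0.07'; python3 - <<'E'
from fit import *
s=cap('scene');t=cap('top')
t['n']='top2';save(t);s['n']='scene2';save(s)
a=cv2.resize(s['pixels'][165:237,244:340],(800,600),interpolation=cv2.INTER_CUBIC)
d=cv2.resize(t['pixels'][185:240,210:330],(800,367),interpolation=cv2.INTER_CUBIC)
cv2.imwrite('pics/e8.png',np.vstack([cv2.resize(a[:,:],(310,233)),][0:1]+[]) [...,::-1]) if 0 else None
im=np.zeros((600,800,3),np.uint8);im[:367]=d;im[367:,:310]=cv2.resize(a,(310,233))
cv2.imwrite('pics/e8.png',im[...,::-1])
for col,x0 in(('red',(572,133)),('blue',(566,33)),('yellow',(560,-67))):
    X=np.array([x0[0],x0[1],54.5]);v=[(c,proj(c,X)) for c in(t,s)]
    try: 
        # patch shares the colour: report blobs only
        pass
    except Exception as e: print(e)
for x0 in((608,155),(603,33),(596,-69)):
    v=[(c,tuple(proj(c,[*x0,45]))) for c in(t,s)]
    print('chock',[np.round(q,2) for q in fit_chock(v,x0,z=36,free_z=True)])
go([480,-250,180],YAW+np.pi/2)
E
```

```text
clock: 42.15
ee_pos: [459.8, -255.9, 182.9]
orientation: [0.002, 0.029, 1.0, -0.002]
contact_force: [-0.0, -0.5, -0.1]
finger_gap: 70.0
chock [array([ 6.1437e+02,  1.6115e+02, -2.0000e-02,  2.9780e+01]), np.float64(1.12)]
chock [array([6.0046e+02, 3.3380e+01, 7.0000e-02, 3.1770e+01]), np.float64(1.32)]
chock [array([ 5.9222e+02, -6.7060e+01, -2.1000e-01,  3.2470e+01]), np.float64(1.31)]
rot [-0.1  0.3 -0.3] shift [-0.0194  0.0086  0.0026] | tcp [ 460.1 -257.4  182.5] gap 69.9 F [ 0.2 -0.3 -0.5] q7 1.78 t 42.2
```

View pics/e8.png

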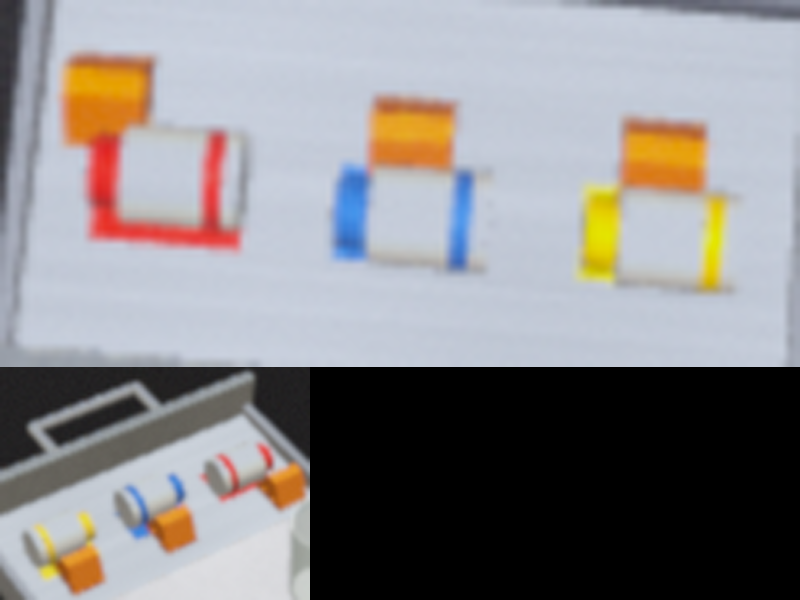

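The red chock's flat top is at top pixel (226.3,197.8), blue's at (272.1,203.5) and yellow's at (309.6,206.9). The red bottle has followed its chock about 8 mm downhill. I'll work out the offsets.

```bash
python3 - <<'E'
from fit import *
t=load('top2')
print('chock tops',[onz(t,*p,61).round(1) for p in((226.3,197.8),(272.1,203.5),(309.6,206.9))])
# bottle body: (white part between cap & band) silhouettes centre in e8
f=lambda u,v:(210+u/6.667,185+v/6.667)
for n,(u,v) in dict(r=(167,180),b=(412,218),y=(659,240)).items(): print(n,onz(t,*f(u,v),58).round(1))
# colour boundary checks: cap end / bottom end
for n,a,b in(('r',(90,170),(245,183)),('b',(335,212),(490,222)),('y',(582,233),(738,244))): print(n,'cap',onz(t,*f(*a),54).round(1),'bot',onz(t,*f(*b),54).round(1))
E
```

```text
chock tops [array([619.7, 154.2,  61. ]), array([606.9,  31.1,  61. ]), array([599.9, -69.5,  61. ])]
r [582.1 129.7  58. ]
b [568.9  31.   58. ]
y [562.2 -68.2  58. ]
r cap [586.1 161.2  54. ] bot [582.2  98.7  54. ]
b cap [571.2  62.1  54. ] bot [ 5.685e+02 -3.000e-01  5.400e+01]
y cap [564.8 -37.4  54. ] bot [ 561.7 -100.2   54. ]
```

```bash
python3 - <<'E'
from h import *
go([618+7,155.5,140],YAW+np.pi/2,np.radians(6))
E
```

```text
rot [-0.1  6.3 -0.3] shift [-0.139   0.4223  0.0425] | tcp [ 460.1 -257.4  182.5] gap 69.9 F [ 0.2 -0.3 -0.5] q7 1.78 t 42.2
```

```bash
python3 -m pendant '0 6.3 -0.3 -0.139 0.422 0 0.05;0 6.3 -0.3 -0.139 0.422 0 0.05;0 6.3 -0.3 -0.139 0.422 0 0.05;0 6.3 -0.3 -0.139 0.422 0 0.05;0 6.3 -0.3 -0.139 0.422 0 0.05;0 6.3 -0.3 -0.139 0.422 0 0.05;0 6.3 -0.3 -0.139 0.422 0 0.05;0 6.3 -0.3 -0.139 0.422 0 0.05;0 6.3 -0.3 -0.139 0.422 0 0.05;0 6.3 -0.3 -0.139 0.422 0.03 0.05;0 6.3 -0.3 -0.139 0.422 0.042 0.05;0 6.3 -0.3 -0.139 0.422 0.042 0.05'; python3 - <<'E'
from h import *
go([619.5,155.5,90],YAW+np.pi/2,np.radians(6))
E
```

```text
clock: 43.45
ee_pos: [621.7, 160.8, 138.5]
orientation: [-0.054, 0.024, 0.998, -0.001]
contact_force: [-0.0, -0.8, -1.0]
finger_gap: 50.0
rot [-0.3 -0.2  0.5] shift [-0.0034 -0.0052  0.0484] | tcp [621.7 160.8 138.5] gap 50.0 F [-0.  -0.8 -1. ] q7 0.89 t 43.5
```

```bash
python3 -m pendant '0 -0.2 0.3 -0.0034 -0.004 0.02 0.05;0 -0.2 0.3 -0.0034 -0.004 0.04 0.05;0 -0.2 0.3 -0.0034 -0.004 0.048 0.05;0 -0.2 0.3 -0.0034 -0.004 0.048 0.05;0 -0.2 0.3 -0.0034 -0.004 0.048 0.05'; python3 - <<'E'
from h import *
go([618,155.5,74],YAW+np.pi/2,np.radians(6))
s=cap('scene')
a=cv2.resize(s['pixels'][155:215,285:365],(800,600),interpolation=cv2.INTER_CUBIC)
cv2.imwrite('pics/e9.png',a[...,::-1])
E
```

```text
clock: 43.95
ee_pos: [622.1, 157.3, 94.3]
orientation: [-0.05, 0.027, 0.998, 0.0]
contact_force: [-0.0, 0.1, 0.5]
finger_gap: 50.1
rot [-0.1  0.3  0.1] shift [ 0.002  -0.002   0.0206] | tcp [622.1 157.3  94.3] gap 50.1 F [-0.   0.1  0.5] q7 0.87 t 44.0
```

I've used up the picture allowance, so from here I'll check numerically in code.

```bash
python3 -m pendant '0 0.3 0 0.002 -0.002 0.01 0.05;0 0.3 0 0.002 -0.002 0.02 0.05;0 0.3 0 0.002 -0.002 0.021 0.05;0 0.3 0 0.002 -0.002 0.021 0.05'; python3 - <<'E'
from h import *
go([618,155.5,73],YAW+np.pi/2,np.radians(6))
E
```

```text
clock: 44.4
ee_pos: [617.0, 155.8, 71.9]
orientation: [-0.053, 0.027, 0.998, 0.0]
contact_force: [0.5, -0.5, 0.2]
finger_gap: 50.0
rot [-0.2 -0.1  0.1] shift [-0.0009 -0.0003 -0.0012] | tcp [617.  155.8  71.9] gap 50.0 F [ 0.5 -0.5  0.2] q7 0.86 t 44.4
```

```bash
python3 -m pendant '0 0 0 -0.001 0 0 0;0 0 0 -0.001 0 0 0;0 0 0 -0.001 0 0 0;0 0 0 -0.001 0 0 0;0 0 0 -0.001 0 0 0'
```

```text
clock: 44.9
ee_pos: [618.4, 156.3, 72.5]
orientation: [-0.053, 0.026, 0.998, 0.0]
contact_force: [0.2, 1.3, -0.0]
finger_gap: 33.5
```

```bash
python3 -m pendant '0 0 0 0.0005 -0.004 -0.0005 0;0 0 0 0.0015 -0.008 -0.0005 0;0 0 0 0.003 -0.012 -0.0005 0;0 0 0 0.0045 -0.016 -0.0005 0;0 0 0 0.006 -0.02 -0.0005 0;0 0 0 0.0075 -0.0245 -0.0005 0;0 0 0 0.0075 -0.0245 -0.0005 0;0 0 0 0.0075 -0.0245 -0.0005 0'; python3 - <<'E'
from fit import *
go([609.5,132,73],YAW+np.pi/2,np.radians(6))
s=cap('scene')
# colour blobs of the red bottle: cap & band in scene
p=s['pixels'].astype(float);m=(COL['red'](p)>0).astype(np.uint8);m[:,:290]=0;m[:160]=0;m[230:]=0
n,l,st,ce=cv2.connectedComponentsWithStats(m);print([(st[i].tolist(),ce[i].round(1).tolist()) for i in range(1,n) if st[i][4]>3])
E
```

```text
clock: 45.7
ee_pos: [609.7, 131.6, 73.8]
orientation: [-0.053, 0.027, 0.998, 0.0]
contact_force: [-0.0, 0.1, -0.9]
finger_gap: 33.5
rot [-0.2 -0.1  0.1] shift [0.0001 0.0003 0.0008] | tcp [609.7 131.6  73.8] gap 33.5 F [-0.   0.1 -0.9] q7 0.89 t 45.7
[([310, 195, 20, 15, 143], [322.2, 202.7]), ([487, 202, 47, 28, 869], [511.8, 219.1]), ([290, 208, 14, 14, 131], [297.4, 214.3])]
```

```bash
python3 -m pendant '0 0 0 0 0 0.0012 0;0 0 0 0 0 0.0018 0;0 0 0 0 0 0.0018 0'; python3 -m pendant '0 0 0 0 0 0 0.05;0 0 0 0 0 0 0.05;0 0 0 0 0 0 0.05;0 0 0 0 0 0 0.05;0 0 0 0 0 -0.03 0.05;0 0 0 0 0 -0.07 0.05;0 0 0 0 0 -0.11 0.05;0 0 0 0.04 0.05 -0.12 0.05;0 0 0 0.08 0.1 -0.12 0.05;0 0 0 0.12 0.15 -0.12 0.05;0 0 0 0.13 0.2 -0.12 0.05;0 0 0 0.13 0.2 -0.12 0.05'; python3 - <<'E'
from fit import *
t=cap('top','pics/top3.png');s=cap('scene','pics/scene3.png');t['n']='top3';save(t);s['n']='scene3';save(s)
go([440,36.7,200],YAW)
# fit bottle to label image: classify colours cap/band (incl. patch rendered), in both views
PATCH=dict(red=(572,133.2,34.5),blue=(565.8,33.3,34.5),yellow=(559.9,-66.7,34.5))
a=np.radians(6)
def rp(c,o,m,P,p,zz,b,chock):
    r=np.zeros_like(m);cs,sn=np.cos(YAW),np.sin(YAW)
    q=[(P[0]+cs*x-sn*y,P[1]+sn*x+cs*y,P[2]-x*np.tan(a)) for x in(-20,20) for y in(-31,31)]
    cv2.fillConvexPoly(r,hullpoly(c,q,o),1,cv2.LINE_8,4)
    segs=[(15,17,31,1),(20,b+4,17,0),(20,b-4,b+4,1),(20,-31,b-4,0)]
    f=lambda sg:np.linalg.norm(T(p[0],p[1],zz,p[2],[(0,(sg[1]+sg[2])/2,0)])[0]-np.array(c['origin']))
    for sg in sorted(segs,key=f,reverse=True): cv2.fillConvexPoly(r,hullpoly(c,T(p[0],p[1],zz,p[2],cyl(*sg[:3])),o),sg[3],cv2.LINE_8,4)
    return r
for col,P in PATCH.items():
  for nm,c in(('top',t),('scene',s)):
    u=proj(c,[P[0]+2,P[1],54.5]);o=np.round(u).astype(int)-16
    m=mask(c,o,32,COL[col]); org=mask(c,o,32,lambda p:-np.abs(p[...,0]-p[...,1]-100)+65 if col!='red' else np.minimum(p[...,1]-85,p[...,0]-p[...,2]-100))
    org=cv2.dilate(org,np.ones((9,9),np.uint8)) if col!='blue' else org*0
    def cost(p): 
        P2=(P[0]+p[3],P[1]+p[4],P[2]); r=rp(c,o,m,P2,p,54.5,-20.5,None); return np.sum((r!=m)&(org==0))/m.sum()
    best=min((minimize(cost,[P[0]+dx,P[1]+dy,YAW+w,0,0],method='Nelder-Mead',options=dict(initial_simplex=np.array([[P[0]+dx,P[1]+dy,YAW+w,0,0]]+[[P[0]+dx+6*(i==0),P[1]+dy+6*(i==1),YAW+w+.15*(i==2),3*(i==3),3*(i==4)] for i in range(5)]),xatol=.05,fatol=1e-4)) for dx in(0,8) for dy in(0,-5) for w in(0,.1)),key=lambda r:r.fun)
    p=best.x; print(col,nm,'bottle-patch (dx,dy)',(p[0]-P[0]-p[3]).round(1),(p[1]-P[1]-p[4]).round(1),'yaw rel',(p[2]-YAW).round(2),'patch corr',p[3:].round(1),'cost',round(best.fun,2))
# chock tops via orange/yellowish flat: centroid of orange blobs in top view
pp=t['pixels'].astype(float);m=(np.minimum(pp[...,0]-pp[...,2]-90,pp[...,0]-pp[...,1]-30)>0)&(pp[...,1]>70)
m[:190]=0;m[225:]=0;m[:,:215]=0;m[:,325:]=0
n,l,st,ce=cv2.connectedComponentsWithStats(m.astype(np.uint8));print([(st[i].tolist(),ce[i].round(1).tolist(),onz(t,*ce[i],48).round(0).tolist()) for i in range(1,n) if st[i][4]>20])
E
```

```text
clock: 46.05
ee_pos: [609.8, 132.2, 73.2]
orientation: [-0.053, 0.026, 0.998, 0.0]
contact_force: [-1.5, -1.6, 5.2]
finger_gap: 33.2
clock: 47.25
ee_pos: [501.7, 340.6, 205.0]
orientation: [-0.053, 0.026, 0.998, 0.0]
contact_force: [0.8, 0.2, 0.0]
finger_gap: 50.1
rot [  4.9  -4.7 -89.1] shift [ 0.0446 -0.311   0.0098] | tcp [498.2 345.6 205.7] gap 50.0 F [-0.8 -0.5  0.1] q7 0.59 t 47.4
red top bottle-patch (dx,dy) -2.2 -0.7 yaw rel -0.0 patch corr [ 6.7 -1. ] cost 0.03
red scene bottle-patch (dx,dy) -0.2 -2.9 yaw rel 0.06 patch corr [1.5 2.4] cost 0.04
blue top bottle-patch (dx,dy) -2.6 -0.7 yaw rel -0.01 patch corr [ 7.5 -0.4] cost 0.13
blue scene bottle-patch (dx,dy) 18.9 -10.7 yaw rel 0.03 patch corr [-18.5  11.6] cost 0.45
yellow top bottle-patch (dx,dy) -2.6 0.8 yaw rel -0.0 patch corr [ 7.1 -1.1] cost 0.06
yellow scene bottle-patch (dx,dy) -2.9 -1.3 yaw rel 0.02 patch corr [2.7 2.2] cost 0.07
[([229, 197, 15, 25, 143], [236.0, 203.8], [606.0, 129.0, 48.0]), ([266, 200, 12, 10, 108], [271.4, 204.9], [605.0, 33.0, 48.0]), ([303, 204, 13, 10, 113], [309.4, 208.3], [598.0, -70.0, 48.0])]
```

All three bottles fit to within a few mm of their patch centres with the chocks in line. One fit failed: blue in the scene view (segmentation); its top view agrees with the others. Next I'll grip the handle.

```bash
python3 -m pendant '0 0 -89 0.045 -0.311 0 0.044;0 0 -89 0.045 -0.311 0 0.044;0 0 -89 0.045 -0.311 0 0.044;0 0 -89 0.045 -0.311 0 0.044;0 0 -89 0.045 -0.311 0 0.044;0 0 -89 0.045 -0.311 0 0.044;0 0 -89 0.045 -0.311 0 0.044;0 0 -89 0.045 -0.311 0 0.044;0 0 -89 0.045 -0.311 0 0.044;0 0 -89 0.045 -0.311 0 0.044;0 0 -89 0.045 -0.311 0 0.044;0 0 -89 0.045 -0.311 0 0.044'; python3 - <<'E'
from h import *
go([438.8,37.5,150],YAW)
go([438.8,37.5,150],YAW+np.pi)
E
```

```text
clock: 48.55
ee_pos: [464.3, 39.9, 201.2]
orientation: [-0.051, -0.675, 0.735, 0.037]
contact_force: [-0.2, 0.1, 1.3]
finger_gap: 43.9
rot [ 7.1 -1.4 -1.7] shift [0.0032 0.0187 0.054 ] | tcp [464.3  39.9 201.2] gap 43.9 F [-0.2  0.1  1.3] q7 2.69 t 48.5
rot [ 7.1 -1.4 -1.7] shift [0.0032 0.0187 0.054 ] | tcp [464.3  39.9 201.2] gap 43.9 F [-0.2  0.1  1.3] q7 2.69 t 48.5
```

The half turn went the wrong way: joint 7 is at its limit. I'll turn back the other way.

```bash
python3 -m pendant '0 0 100 0 0 -0.01 0.044;0 0 100 0 0 -0.01 0.044;0 0 100 0 0 -0.01 0.044;0 0 100 0 0 -0.01 0.044;0 0 100 0 0 -0.01 0.044;0 0 100 0 0 -0.01 0.044;0 0 100 0 0 -0.01 0.044;0 0 100 0 0 -0.01 0.044;0 0 100 0 0 -0.01 0.044;0 0 100 0 0 -0.01 0.044;0 0 100 0 0 -0.01 0.044;0 0 100 0 0 -0.01 0.044'; python3 - <<'E'
from h import *
go([438.8,37.5,190],YAW)
E
```

```text
clock: 49.75
ee_pos: [464.9, 42.0, 210.8]
orientation: [-0.062, 0.132, 0.989, -0.014]
contact_force: [0.3, 0.1, -0.5]
finger_gap: 44.2
rot [-6.8 -4.  77.9] shift [ 0.0214 -0.0101  0.0239] | tcp [464.9  42.  210.8] gap 44.2 F [ 0.3  0.1 -0.5] q7 1.07 t 49.8
```

```bash
python3 -m pendant '-6.8 -4 77.9 0.0214 -0.0101 0.0239 0.044;-6.8 -4 77.9 0.0214 -0.0101 0.0239 0.044;-6.8 -4 77.9 0.0214 -0.0101 0.0239 0.044;-6.8 -4 77.9 0.0214 -0.0101 0.0239 0.044;-6.8 -4 77.9 0.0214 -0.0101 0.0239 0.044;-6.8 -4 77.9 0.0214 -0.0101 0.0239 0.044;-6.8 -4 77.9 0.0214 -0.0101 0.0239 0.044;-6.8 -4 77.9 0.0214 -0.0101 0.0239 0.044;-6.8 -4 77.9 0.0214 -0.0101 0.0239 0.044;-6.8 -4 77.9 0.0214 -0.0101 0.0239 0.044;-6.8 -4 77.9 0.0214 -0.0101 0.0239 0.044'; python3 - <<'E'
from h import *
go([438.8,37.5,120],YAW)
E
```

```text
clock: 50.85
ee_pos: [438.8, 37.4, 190.1]
orientation: [-0.0, 0.724, 0.69, 0.0]
contact_force: [1.2, 0.0, 0.3]
finger_gap: 43.8
rot [ 0.  -0.   0.5] shift [ 0.     -0.      0.0701] | tcp [438.8  37.4 190.1] gap 43.8 F [1.2 0.  0.3] q7 -0.07 t 50.9
```

```bash
python3 -m pendant '0 0 0.5 0 0 0.03 0.044;0 0 0.5 0 0 0.06 0.044;0 0 0.5 0 0 0.07 0.044;0 0 0.5 0 0 0.07 0.044;0 0 0.5 0 0 0.07 0.044'; python3 - <<'E'
from h import *
go([438.8,37.5,78],YAW)
E
```

```text
clock: 51.35
ee_pos: [439.6, 38.0, 120.9]
orientation: [-0.0, 0.727, 0.686, 0.001]
contact_force: [-0.8, -1.0, 0.0]
finger_gap: 44.1
rot [ 0.1 -0.1 -0.1] shift [-0.0006 -0.0008  0.0429] | tcp [439.6  38.  120.9] gap 44.1 F [-0.8 -1.   0. ] q7 -0.2 t 51.4
```

```bash
python3 -m pendant '0 0 0 0 -0.001 0.015 0.044;0 0 0 0 -0.001 0.03 0.044;0 0 0 0 -0.001 0.042 0.044;0 0 0 0 -0.001 0.042 0.044;0 0 0 0 -0.001 0.042 0;0 0 0 0 -0.001 0.042 0;0 0 0 0 -0.001 0.042 0;0 0 0 0 -0.001 0.042 0;0 0 0 0 -0.001 0.042 0;0 0 0 0 -0.001 0.042 0'; python3 - <<'E'
from h import *
go(np.array([693.6-45*.998,24.5+45*.056,78]),YAW)
E
```

```text
clock: 52.35
ee_pos: [439.0, 37.8, 78.8]
orientation: [0.0, 0.728, 0.686, 0.001]
contact_force: [1.7, -0.4, 1.9]
finger_gap: 9.1
rot [ 0.1 -0.1 -0.2] shift [0.0016 0.2099 0.0013] | tcp [439.   37.8  78.8] gap 9.1 F [ 1.7 -0.4  1.9] q7 -0.3 t 52.4
```

```bash
python3 -m pendant '0 0 0 0 0.001 0 0;0 0 0 0 0.003 0 0;0 0 0 0 0.006 0 0;0 0 0 0 0.01 0 0;0 0 0 0 0.015 0 0;0 0 0 0 0.02 0 0;0 0 0 0 0.025 0 0;0 0 0 0 0.03 0 0;0 0 0 0 0.034 0 0;0 0 0 0 0.037 0 0;0 0 0 0 0.039 0 0;0 0 0 0 0.04 0 0'; python3 - <<'E'
from h import *
go(np.array([693.6-45*.998,24.5+45*.056,78]),YAW)
s=cap('scene');s['n']='scene4';save(s);s0=load('scene3')
# bottle cap/band centroids vs patch not separable: compare band blobs by region differences
for nm,c in(('before',s0),('now',s)):
    pp=c['pixels'].astype(float)
    m=(np.minimum(pp[...,0]-pp[...,2]-90,pp[...,0]-pp[...,1]-30)>0)&(pp[...,1]>70)
    m[:180]=0;m[250:]=0;m[:,:240]=0;m[:,345:]=0
    n,l,st,ce=cv2.connectedComponentsWithStats(m.astype(np.uint8));print(nm,[(st[i,4],ce[i].round(1).tolist()) for i in range(1,n) if st[i][4]>15])
E
```

```text
clock: 53.55
ee_pos: [477.4, 35.4, 78.7]
orientation: [-0.001, 0.728, 0.686, -0.001]
contact_force: [-3.0, -0.9, 10.1]
finger_gap: 9.1
rot [-0.1 -0.  -0.2] shift [0.0017 0.1715 0.0004] | tcp [477.4  35.4  78.7] gap 9.1 F [-3.  -0.9 10.1] q7 -0.39 t 53.5
before [(np.int32(130), [322.5, 202.8]), (np.int32(125), [297.5, 214.3]), (np.int32(142), [268.6, 226.8])]
now [(np.int32(103), [327.9, 208.0]), (np.int32(101), [302.8, 219.7]), (np.int32(115), [273.7, 232.6])]
```

```bash
cat > chk.py <<'E'
from h import *
import sys
def chk(s,s0,dx):
    for n,P in dict(red=(574,133,54),blue=(568,33,54),yellow=(562,-67,54)).items():
        a=np.round(proj(s0,P)).astype(int);d=np.array([np.cos(YAW),np.sin(YAW),0])*dx
        b=proj(s,np.array(P)+d)-(proj(s0,P)-a)
        T=s0['pixels'][a[1]-9:a[1]+10,a[0]-12:a[0]+13];bi=np.round(b).astype(int)
        S=s['pixels'][bi[1]-17:bi[1]+18,bi[0]-20:bi[0]+21]
        r=cv2.matchTemplate(S,T,cv2.TM_CCOEFF_NORMED);_,v,_,l=cv2.minMaxLoc(r);print(n,'corr',round(v,3),'px off',np.array(l)-8+bi-b.round(1))
E
python3 - <<'E'
from chk import *
chk(load('scene4'),load('scene3'),38.5)
E
python3 -m pendant '0 0 0 0 0.001 0 0;0 0 0 0 0.003 0 0;0 0 0 0 0.006 0 0;0 0 0 0 0.01 0 0;0 0 0 0 0.015 0 0;0 0 0 0 0.02 0 0;0 0 0 0 0.025 0 0;0 0 0 0 0.03 0 0;0 0 0 0 0.035 0 0;0 0 0 0 0.038 0 0;0 0 0 0 0.04 0 0;0 0 0 0 0.041 0 0'
python3 - <<'E'
from chk import *
go(np.array([693.6-45*.998,24.5+45*.056,78]),YAW)
chk(cap('scene'),load('scene3'),78.5)
E
```

```text
red corr 0.992 px off [-1.  -1.1]
blue corr 0.982 px off [-0.8 -0.5]
yellow corr 0.977 px off [-0.5 -0.9]
clock: 54.8
ee_pos: [518.2, 32.8, 78.7]
orientation: [-0.001, 0.728, 0.686, -0.001]
contact_force: [-3.5, -1.8, 10.2]
finger_gap: 8.9
rot [-0.1  0.  -0.2] shift [0.0019 0.1306 0.0005] | tcp [518.2  32.8  78.7] gap 8.9 F [-3.5 -1.8 10.2] q7 -0.44 t 54.8
red corr 0.478 px off [-1.6 -2.7]
blue corr 0.318 px off [-2.1 -2.6]
yellow corr 0.318 px off [-1.5 -2.5]
```

The bottles rode along unmoved (corr ≥0.977, within about a pixel). They are now hidden under the cabinet roof, so I'll carry on at the same gentle pace.

```bash
python3 -m pendant '0 0 0 0 0.001 0 0;0 0 0 0 0.003 0 0;0 0 0 0 0.006 0 0;0 0 0 0 0.01 0 0;0 0 0 0 0.015 0 0;0 0 0 0 0.02 0 0;0 0 0 0 0.025 0 0;0 0 0 0 0.03 0 0;0 0 0 0 0.035 0 0;0 0 0 0 0.04 0 0;0 0 0 0 0.045 0 0;0 0 0 0 0.05 0 0'
python3 -m pendant '0 0 0 0 0.005 0 0;0 0 0 0 0.01 0 0;0 0 0 0 0.015 0 0;0 0 0 0 0.02 0 0;0 0 0 0 0.025 0 0;0 0 0 0 0.03 0 0;0 0 0 0 0.035 0 0;0 0 0 0 0.04 0 0;0 0 0 0 0.044 0 0;0 0 0 0 0.047 0 0;0 0 0 0 0.049 0 0;0 0 0 0 0.05 0 0'
python3 - <<'E'
from h import *
go(np.array([693.6-45*.998,24.5+45*.056,78]),YAW)
E
```

```text
clock: 56.05
ee_pos: [567.9, 29.7, 78.7]
orientation: [-0.001, 0.728, 0.686, -0.001]
contact_force: [-3.5, -2.1, 10.1]
finger_gap: 8.6
clock: 57.25
ee_pos: [617.9, 26.6, 78.8]
orientation: [-0.001, 0.728, 0.686, -0.001]
contact_force: [-2.9, -1.3, 9.9]
finger_gap: 9.0
rot [-0.1  0.  -0.2] shift [0.0022 0.0307 0.0007] | tcp [617.9  26.6  78.8] gap 9.0 F [-2.9 -1.3  9.9] q7 -0.48 t 57.2
```

```bash
python3 -m pendant '0 0 0 0 0.002 0 0;0 0 0 0 0.005 0 0;0 0 0 0 0.009 0 0;0 0 0 0 0.013 0 0;0 0 0 0 0.017 0 0;0 0 0 0 0.02 0 0;0 0 0 0 0.022 0 0;0 0 0 0 0.024 0 0;0 0 0 0 0.025 0 0'
python3 -m pendant '0 0 0 0 0.001 0 0;0 0 0 0 0.002 0 0;0 0 0 0 0.003 0 0;0 0 0 0 0.003 0 0'
python3 -m pendant '0 0 0 0 0.001 0 0;0 0 0 0 0.002 0 0;0 0 0 0 0.003 0 0;0 0 0 0 0.003 0 0'
```

```text
clock: 58.15
ee_pos: [642.8, 25.1, 78.8]
orientation: [-0.001, 0.728, 0.686, -0.001]
contact_force: [-2.3, -1.8, 7.6]
finger_gap: 9.1
clock: 58.55
ee_pos: [645.9, 24.9, 78.8]
orientation: [-0.001, 0.728, 0.686, -0.001]
contact_force: [-2.5, -1.4, 7.7]
finger_gap: 9.1
clock: 58.95
ee_pos: [648.9, 24.7, 78.8]
orientation: [-0.001, 0.728, 0.686, -0.001]
contact_force: [-3.1, -2.2, 7.7]
finger_gap: 8.8
```

```bash
python3 -m pendant '0 0 0 0 0.001 0 0;0 0 0 0 0.002 0 0;0 0 0 0 0.002 0 0'
python3 -m pendant '0 0 0 0 0.001 0 0;0 0 0 0 0.002 0 0;0 0 0 0 0.002 0 0'
python3 -m pendant '0 0 0 0 0.001 0 0;0 0 0 0 0.002 0 0;0 0 0 0 0.002 0 0'
```

```text
clock: 59.25
ee_pos: [649.0, 24.7, 78.8]
orientation: [-0.002, 0.728, 0.686, -0.003]
contact_force: [-8.5, -2.0, 11.6]
finger_gap: 9.0
clock: 59.55
ee_pos: [649.0, 24.7, 78.7]
orientation: [-0.003, 0.728, 0.686, -0.005]
contact_force: [-13.6, -2.7, 16.4]
finger_gap: 9.1
clock: 59.85
ee_pos: [649.1, 24.7, 78.7]
orientation: [-0.004, 0.727, 0.686, -0.006]
contact_force: [-18.9, -3.6, 20.3]
finger_gap: 8.7
```

The stop is reached at x=649, as predicted for shut. Releasing and retreating.

```bash
python3 -m pendant '0 0 0 0 -0.003 0 0.04;0 0 0 0 -0.005 0 0.04;0 0 0 0 -0.005 0 0.04;0 0 0 0 -0.005 0 0.04;0 0 0 0 -0.005 -0.03 0.04;0 0 0 0 -0.005 -0.07 0.04;0 0 0 0 -0.005 -0.11 0.04;0 0 0 0 -0.05 -0.13 0.04;0 0 0 0 -0.1 -0.14 0.04;0 0 0 0.05 -0.14 -0.14 0.04;0 0 0 0.1 -0.15 -0.14 0.04;0 0 0 0.15 -0.15 -0.14 0.04'; python3 - <<'E'
from h import *
c=cap('scene','pics/f.png');c0=load('scene')
cap('top','pics/ft.png')
go([500,200,200])
# handle bar in scene: project the bar middle for slide 0 / 10 mm and read brightness along the drawer axis
g=c['pixels'].astype(float).mean(2)
for y in(-40,40):
    v=[]
    for d in range(-8,30,2):
        u=proj(c,cab(-45-d,y,82));v.append(int(cv2.getRectSubPix(g.astype(np.float32),(1,1),tuple(map(float,u)))[0,0]))
    print(y,v)
# bystanders unchanged?
for n,(x,y) in dict(beaker=(345,222),reagent=(130,278),box=(390,157)).items(): print(n,np.abs(c['pixels'][y-15:y+15,x-15:x+15].astype(int)-c0['pixels'][y-15:y+15,x-15:x+15]).mean().round(1))
E
```

```text
clock: 61.05
ee_pos: [513.6, 169.7, 218.9]
orientation: [0.002, 0.729, 0.685, -0.0]
contact_force: [-0.4, -0.6, 0.5]
finger_gap: 39.9
rot [0. 0. 0.] shift [ 0.0203 -0.0131  0.0195] | tcp [512.2 179.  219.4] gap 39.8 F [0.6 0.8 1.6] q7 -0.61 t 61.1
-40 [88, 115, 139, 158, 160, 157, 140, 112, 81, 57, 37, 35, 34, 34, 33, 32, 33, 33, 33]
40 [94, 121, 144, 159, 162, 161, 142, 117, 86, 59, 37, 34, 34, 34, 34, 34, 35, 35, 34]
beaker 2.8
reagent 0.9
box 0.9
```

```bash
python3 -m pendant '0 0 0 0 0 0 0.04;0 0 0 0 0 0 0.04;0 0 0 0 0 0 0.04'; python3 -c "
from plant import arm
print(arm.job_done())"
```

```text
clock: 61.45
ee_pos: [515.3, 167.9, 218.0]
orientation: [-0.0, 0.729, 0.685, 0.0]
contact_force: [0.8, -0.2, 0.6]
finger_gap: 40.2
the job is handed in; nothing more can be done
None
```

I handed the job in at 61.5 s of robot time. The drawer was pulled well out, each of the three bottles was laid on the patch of its colour against an orange chock, and the drawer was pushed shut. No verdict came back. During the run the red lane's chock was knocked about 24 mm aside, and I dragged it back into place before shutting.

**Checks that passed:**
- **Bottles on patches:** before shutting, the fits put each bottle about 3 mm or less from its patch centre, with axes within 0.06 rad of the drawer's y axis.
- **Riding in:** while the drawer slid in and the bottles were still visible, they kept their places to about 1 pixel.
- **Drawer shut:** it came up against its stop with the handle at x = 649 mm, where shut was predicted. The last camera check puts the bar within about 2 mm of its shut position.
- **Bystanders:** the beaker, reagent bottle and blue box look unmoved in the pictures.

**Checks that failed or disagreed:**
- **Camera heights:** measuring from both cameras put heights on the bench about 6 mm above the text (a calibration bias). I used the text heights and felt for contact when placing.
- **Blue bottle fit:** its fit in the scene view failed because of poor colour separation, so I relied on the top view.
- **After closing:** the bottles can't be seen under the cabinet roof, so their final places are not directly checked.
- **Wrong turn:** one turn towards the handle ran joint 7 to its 2.69 rad limit. I turned back; nothing reported a fault.
- **Picture limit:** I used all 16 viewings before mending the red chock, so that repair and the later steps were checked only by image code.

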